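# Line the casting flasks up by height over their wax trees

### The arm

A 6-joint arm with a two-finger parallel gripper is mounted at the origin on a cart in front of the work surface, level with it; the furniture and walls round the work are solid. World frame = base frame: x ahead of the robot, y to its left, z up, the work surface at z = 0. Lengths are in m, angles in rad, forces in N, time in s.
With the tool pointing down it reaches from about 0.4 to 0.825 m from the base axis. Payload 7 kg.
Tool frame: the origin (TCP) lies between the finger pads; the fingertips stand 17 mm ahead of it and the grasp point (between the pads) lies 2 mm behind it; x points along the fingers, z is the direction in which the jaws open and shut, and the axes are right-handed (so a half turn about x gives the same grasp; the last joint's range is limited). The gripper opens to 88 mm and grips with 3 to 60 N. Pads are 19 mm wide; open, the fingers measure 130 mm over their backs; the gripper's body (78 mm by 193 mm) begins 47 mm behind the grasp point.
Start: joints at [1.394, 0.359, 0.012, 0, -1.224, -0.288], TCP at [0.303, 0.603, 0.244] pointing down, gripper open.
Joint ranges: [-3.07, 3.07], [-1.43, 2.12], [-1.02, 1.25], [-3.03, 1.67], [-3.05, -0], [-3.03, 3.03]. Speed limits (rad/s): [2.39, 2.39, 3.01, 3.14, 3.14, 3.14].

### API

Orientations are given as [roll, pitch, yaw] about the fixed x, y, z axes, in that order (R = Rz(yaw) Ry(pitch) Rx(roll)).
In Python, from station import * gives the robot as it stands.
- The arm moves only by the tool step_arm, never from a script. Its argument "deltas" is a list of rows, each a list of 5 numbers: the shift along the tool's x, y, z in cm, then the turn about the tool's x in degrees, then the closure, from 0 (fully open) to 1 (shut). In form: [[dx, dy, dz, roll, fingers], ...]. A call has exactly 10 rows; each row is the pose to reach, as a shift and turn from the pose commanded when the call began, along the tool's axes at that moment; what a row does not reach only later rows make up. A row lasts 1/12 s, in which the tool goes at most 41.7 mm and 7.16 degrees, less where a joint would pass 70% of its speed; a pose out of reach is approached as far as the arm can. A call with a gripper value outside its range is refused whole. The fingers move at their own pace and stop on an object; "squeeze" is the grip in N (left out, the last holds). Time passes only in rows, so rows that repeat a pose let the fingers close, or fill a call up. It gives the time, the measured TCP pose, the force and the opening at its end, in the units of the state.
- get_state(): the state, without advancing time (a new reading comes with each control period).
- grab_frame(name): name is "scene" or "top"; returns a dict with "pixels" (384x512x3 uint8, red, green, blue), "range_z" (384x512 float32, m along the optical axis (not along the pixel's ray), 0 where there is no reading), "fx", "fy", "cx", "cy" (pixels), "view" (4x4, takes a point from world to camera coordinates). Camera axes: x right, y down, z forward; pixel columns grow to the right and rows downward; lengths in m; the calibration is good to about 2 mm. A picture is of the moment at which its call begins.
- job_done(): hands the job in, once; it reports no verdict.
Trained networks look in the newest picture that a camera, given by its name, has taken for a name from the list of things; names that differ only in an ending like _2 or _b are one class to them, and where a whole thing is asked for, a point or a joint stands for the part that bears it (a point fixed in the world has none). Each returns a list of dicts, best first, with "conf" (0 to 1); they miss things now and then, are a little off and sometimes report something else, mostly with a low value. They report only what shows in the picture. A call takes as long as a camera call. They do not tell look-alikes from the thing itself.
- boxes_of(thing, camera): "extent" ([left, top, right, bottom] in pixels, round what is visible of it).
- masks_of(thing, camera): "mask" (384x512 bool, what is visible of it) and "extent" ([left, top, right, bottom] in pixels, round what is visible of it).
The state is a dict: "t": time; "q": joint angles; "qd": joint speeds; "joint_efforts": joint torques, N m; "eef_pos": TCP position; "ee_rot": TCP orientation; "force": force on the tool from outside, world axes, zero at the start; "moment": the same for the moment, N m; "width": finger opening in m.
Only numpy, scipy, OpenCV 4.12 (cv2) and the standard library are available. Lean on these libraries where they do the work, as an engineer would, in place of code of your own. Each camera call takes 0.05 s, during which the arm holds its last target.

### The job

Get the wax trees ready for investing: stand the four steel casting flasks in order of height along the row of rubber bases, the shortest flask over the shortest wax tree and so on up to the tallest over the tallest, each upright and fully down on the floor of its base inside the rim. Set each flask down gently without dropping it, and leave the wax block and the spirit lamp where they are.

Things in the scene. Friction and masses are not known exactly. Their poses are not given: they have to be found in the camera images.
- flask_short: the shortest of four loose casting flasks: a plain steel tube open at both ends, standing upright on the bench (z = 0), outside diameter 46 mm, bore 40 mm, height 45 mm, about 100 g. Origin: centre of its lower end; z up along the tube
- flask_low: the second shortest of four loose casting flasks: a plain steel tube open at both ends, standing upright on the bench (z = 0), outside diameter 46 mm, bore 40 mm, height 65 mm, about 140 g. Origin: centre of its lower end; z up along the tube
- flask_high: the second tallest of four loose casting flasks: a plain steel tube open at both ends, standing upright on the bench (z = 0), outside diameter 46 mm, bore 40 mm, height 85 mm, about 180 g. Origin: centre of its lower end; z up along the tube
- flask_tall: the tallest of four loose casting flasks: a plain steel tube open at both ends, standing upright on the bench (z = 0), outside diameter 46 mm, bore 40 mm, height 105 mm, about 220 g. Origin: centre of its lower end; z up along the tube
- base_short: black rubber base, fixed, 74 mm across, carrying the shortest of four green wax trees. Origin: centre of its underside, z up. Floor for the flask 8 mm above origin; rounded rim round it, bore 60 mm, top at 15 mm. Tree: at most 24 mm wide, tip at 38 mm. Bases stand 76 mm apart in a straight row on a plywood strip on a 50 mm high table; trees rise along the row, which may point any way
- base_low: black rubber base, fixed, 74 mm across, carrying the second shortest of four green wax trees. Origin: centre of its underside, z up. Floor for the flask 8 mm above origin; rounded rim round it, bore 60 mm, top at 15 mm. Tree: at most 24 mm wide, tip at 58 mm. Bases stand 76 mm apart in a straight row on a plywood strip on a 50 mm high table; trees rise along the row, which may point any way
- base_high: black rubber base, fixed, 74 mm across, carrying the second tallest of four green wax trees. Origin: centre of its underside, z up. Floor for the flask 8 mm above origin; rounded rim round it, bore 60 mm, top at 15 mm. Tree: at most 24 mm wide, tip at 78 mm. Bases stand 76 mm apart in a straight row on a plywood strip on a 50 mm high table; trees rise along the row, which may point any way
- base_tall: black rubber base, fixed, 74 mm across, carrying the tallest of four green wax trees. Origin: centre of its underside, z up. Floor for the flask 8 mm above origin; rounded rim round it, bore 60 mm, top at 15 mm. Tree: at most 24 mm wide, tip at 98 mm. Bases stand 76 mm apart in a straight row on a plywood strip on a 50 mm high table; trees rise along the row, which may point any way
- wax_block: bystander: loose dark green block of carving wax, 37 x 53 x 24 mm, lying on the bench among the flasks. Origin: centre of its underside
- spirit_lamp: bystander: loose small glass spirit lamp with a black cap, 66 mm across, 63 mm high, at the left of the bench. Origin: centre of its underside. A fixed white jar, 104 mm across and 88 mm high, stands beyond it
There are look-alikes about, which are no part of the job. What is shaped like the flask_tall but blue is not meant.

How it is judged:
By the outcome, as a careful person would: the job done as asked, in the order asked, and still so for the second after the job is handed in, with the robot touching nothing.
It also fails if it takes over 96 s, if anything falls off the work surface, if the arm or the gripper's body presses on something with over 40 N, if the wrist force passes 120 N, or if a joint passes its speed limit or range.

## Working session

There is one attempt and no reset: what is moved stays moved. The work goes in short steps, Python scripts to look and compute and a tool call to move; the robot and the scene stay as the last step left them, time stands still between calls to the robot, and variables do not carry over. Pictures are saved under pics/ and viewed, and the job is handed in when it is done.

Besides the shell and the picture viewer there is one more tool, called as a command line: name --pt "numbers of a row" for each row, then --argument value for the rest. step_arm: Moves the arm, as the interface text tells. Its arguments: {"type":"object","properties":{"deltas":{"type":"array"},"squeeze":{"type":"number"}},"required":["deltas"]}

```bash
mkdir -p pics; ls; python3 - <<'E'
from station import *
import cv2,numpy as np
s=get_state();print(s)
for n in ("scene","top"):
    f=grab_frame(n)
    cv2.imwrite(f"pics/{n}0.png",cv2.resize(f["pixels"][:,:,::-1],(768,576)))
    np.savez(f"{n}0.npz",**f)
    print(n,f["fx"],f["cx"],f["cy"],np.round(f["view"],3).tolist())
E
```

```text
pics
{'t': 0.0, 'q': array([ 1.39409547e+00,  3.59375636e-01,  1.10484198e-02, -3.29710146e-04,
       -1.22408671e+00, -2.88054988e-01]), 'qd': array([-0.0004874 ,  0.00106704,  0.00137707, -0.0004227 ,  0.00064855,
       -0.00075389]), 'joint_efforts': array([-1.38759264e-03, -5.82715845e+01,  2.93074769e+01,  6.99772239e+00,
        7.13321962e-03, -1.78126411e-04]), 'eef_pos': array([0.30238715, 0.60296381, 0.24262907]), 'ee_rot': array([ 0.09876501,  1.56914929, -1.93689945]), 'force': array([-0.81023593, -0.4165738 , -0.06105317]), 'moment': array([-0.0408604 , -0.04999917,  0.00491371]), 'width': 0.08777725119410856}
scene 409.3320491858012 255.72398138139735 187.19683868241418 [[0.705, -0.709, -0.015, -0.38], [-0.56, -0.544, -0.625, 0.355], [0.435, 0.449, -0.781, 0.831], [0.0, 0.0, 0.0, 1.0]]
top 426.95885295158854 248.49245560435298 192.63060658832572 [[0.016, -1.0, -0.009, 0.015], [-0.994, -0.015, -0.104, 0.561], [0.104, 0.011, -0.995, 1.31], [0.0, 0.0, 0.0, 1.0]]
```

View pics/scene0.png

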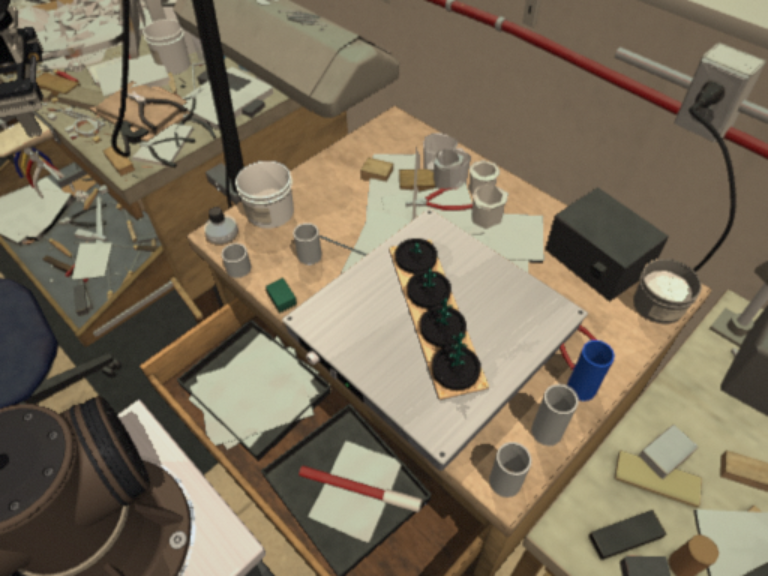

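View pics/top0.png

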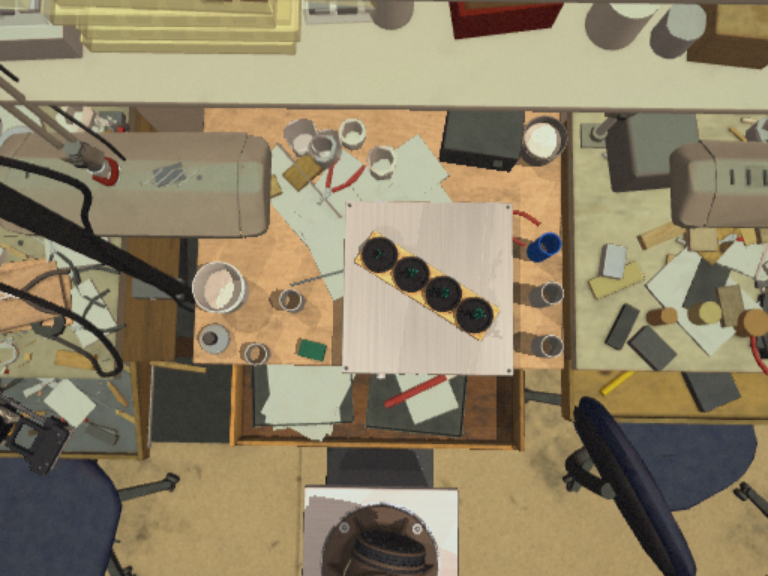

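```bash
cat > h.py <<'E'
import numpy as np,cv2
def cloud(f):
    z=f["range_z"];h,w=z.shape
    u,v=np.meshgrid(np.arange(w),np.arange(h))
    p=np.stack([(u-f["cx"])/f["fx"]*z,(v-f["cy"])/f["fy"]*z,z],-1)
    V=np.asarray(f["view"]);return (p-V[:3,3])@V[:3,:3], z>0
def proj(f,P):
    V=np.asarray(f["view"]);c=np.asarray(P)@V[:3,:3].T+V[:3,3]
    return np.stack([c[...,0]/c[...,2]*f["fx"]+f["cx"],c[...,1]/c[...,2]*f["fy"]+f["cy"]],-1)
E
python3 - <<'E'
from station import *
from h import *
for cam in("scene","top"):
    f=dict(np.load(cam+"0.npz"));P,ok=cloud(f)
    print(cam,"robust table z",np.median(P[...,2][ok&(abs(P[...,2])<.02)&(P[...,0]>.4)]), "raised", np.median(P[...,2][ok&(abs(P[...,2]-.05)<.015)&(abs(P[...,0]-.6)<.15)]))
    for n in["flask_short","flask_low","flask_high","flask_tall","base_short","base_low","base_high","base_tall","wax_block","spirit_lamp"]:
        for d in masks_of(n,cam)[:5]:
            m=d["mask"]&ok
            if m.sum()<5: continue
            Q=P[m]; zt=np.percentile(Q[:,2],97);T=Q[Q[:,2]>zt-.008]
            print(n,round(d["conf"],2),np.round(d["extent"]),"ztop",np.round(zt,3),"mid",np.round((T.min(0)+T.max(0))[:2]/2,3),"med",np.round(np.median(Q,0),3))
E
```

```text
scene robust table z 0.0014902336353892524 raised 0.050377239961897795
flask_short 0.53 [146. 163. 168. 186.] ztop 0.046 mid [0.421 0.26 ] med [0.42  0.255 0.026]
flask_short 0.27 [268. 181. 303. 206.] ztop 0.108 mid [ 0.57  -0.086] med [ 0.586 -0.058  0.07 ]
flask_low 0.95 [196. 150. 214. 175.] ztop 0.066 mid [0.531 0.19 ] med [0.529 0.18  0.043]
flask_low 0.22 [146. 163. 168. 187.] ztop 0.046 mid [0.421 0.26 ] med [0.421 0.256 0.026]
flask_high 0.77 [326. 294. 353. 332.] ztop 0.086 mid [ 0.447 -0.334] med [ 0.444 -0.335  0.052]
flask_tall 0.84 [353. 255. 387. 300.] ztop 0.106 mid [ 0.55  -0.332] med [ 0.538 -0.333  0.071]
flask_tall 0.58 [376. 227. 410. 269.] ztop 0.106 mid [ 0.649 -0.328] med [ 0.636 -0.329  0.074]
base_short 0.61 [264. 160. 293. 179.] ztop 0.085 mid [ 0.611 -0.008] med [0.625 0.008 0.07 ]
base_low 0.6 [271. 180. 300. 206.] ztop 0.108 mid [ 0.569 -0.086] med [ 0.585 -0.058  0.07 ]
base_high 0.67 [277. 201. 309. 232.] ztop 0.116 mid [ 0.53  -0.144] med [ 0.546 -0.122  0.069]
base_tall 0.57 [288. 220. 321. 258.] ztop 0.133 mid [ 0.505 -0.188] med [ 0.504 -0.187  0.0
[... 677 characters left out ...]
106 mid [ 0.65  -0.324] med [ 0.651 -0.326  0.062]
base_low 0.92 [262. 170. 286. 194.] ztop 0.094 mid [ 0.588 -0.053] med [ 0.588 -0.054  0.069]
base_low 0.59 [242. 160. 266. 179.] ztop 0.078 mid [0.628 0.012] med [0.627 0.011 0.069]
base_high 0.66 [288. 182. 308. 208.] ztop 0.107 mid [ 0.55  -0.119] med [ 0.549 -0.118  0.069]
base_tall 0.86 [304. 198. 329. 223.] ztop 0.133 mid [ 0.507 -0.182] med [ 0.506 -0.18   0.069]
wax_block 0.46 [198. 224. 218. 243.] ztop 0.029 mid [0.433 0.15 ] med [0.433 0.151 0.023]
wax_block 0.35 [262. 170. 284. 191.] ztop 0.095 mid [ 0.588 -0.053] med [ 0.589 -0.053  0.069]
spirit_lamp 0.58 [132. 217. 151. 237.] ztop 0.065 mid [0.453 0.356] med [0.451 0.348 0.031]
```

```bash
python3 - <<'E'
from h import *
f=dict(np.load("top0.npz"));P,ok=cloud(f)
Z=P[...,2]
im=np.clip(Z/0.6*255,0,255).astype(np.uint8)
im=cv2.applyColorMap(im,cv2.COLORMAP_JET)
cv2.imwrite("pics/topz.png",cv2.resize(im,(768,576)))
for u,v in[(35,430),(100,230),(200,180),(260,180),(400,50),(400,105),(720,200),(640,200),(500,130),(380,540),(60,90),(60,530)]:
    print(u,v,np.round(P[int(v/1.5),int(u/1.5)],3))
f=dict(np.load("scene0.npz"))
im=f["pixels"][:,:,::-1]
cv2.imwrite("pics/crop1.png",cv2.resize(im[120:340,120:420],(0,0),fx=2.6,fy=2.6,interpolation=cv2.INTER_CUBIC))
E
```

```text
35 430 [0.298 0.553 0.334]
100 230 [0.631 0.495 0.277]
200 180 [0.706 0.31  0.331]
260 180 [0.711 0.213 0.317]
400 50 [ 0.823 -0.011  0.556]
400 105 [ 0.749 -0.012  0.553]
720 200 [ 0.691 -0.558  0.306]
640 200 [ 0.763 -0.542  0.015]
500 130 [ 0.883 -0.229  0.101]
380 540 [0.108 0.003 0.225]
60 90 [0.762 0.433 0.556]
60 530 [-0.079  0.899 -0.494]
```

```bash
python3 - <<'E'
from h import *
from scipy.optimize import least_squares
F={c:dict(np.load(c+"0.npz")) for c in("scene","top")}
# obstacles above z .1 in top/scene
for c,f in F.items():
    P,ok=cloud(f)
    for zlo,zhi in((.1,.2),(.2,.3),(.3,.4),(.4,.6),(.6,1.2)):
        for ylo,yhi in((.1,.3),(.3,.45),(.45,.7)):
            m=ok&(P[...,2]>zlo)&(P[...,2]<zhi)&(P[...,0]>-.1)&(P[...,0]<.75)&(P[...,1]>ylo)&(P[...,1]<yhi)
            if m.sum()>8:
                Q=P[m];print(c,zlo,zhi,ylo,yhi,m.sum(),"x",np.round(np.percentile(Q[:,0],[1,50,99]),2),"y",np.round(np.percentile(Q[:,1],[1,99]),2))
# rims
def circ(c,x0,y0,zt,r):
    P,ok=cloud(F[c]);d=np.hypot(P[...,0]-x0,P[...,1]-y0)
    m=ok&(d<r+.012)&(abs(P[...,2]-zt)<.005)
    Q=P[m][:,:2]
    if len(Q)<6:return None
    s=least_squares(lambda p:np.hypot(*(Q-p).T)-r,[x0,y0],loss="soft_l1",f_scale=.002)
    return np.round(s.x,4),len(Q),np.round(np.std(s.fun),4)
for n,x,y,z in(("short",.421,.258,.045),("low",.531,.188,.065),("high",.449,-.333,.085),("tall",.55,-.331,.105)):
    for c in F: print(n,c,circ(c,x,y,z,.0215))
for n,x,y in(("short",.627,.011),("low",.587,-.053),("high",.547,-.118),("tall",.507,-.181)):
    for c in F: print("base",n,c,circ(c,x,y,.065,.0335))
# wood strip / disc colour fit in top
E
```

```text
scene 0.1 0.2 0.3 0.45 338 x [0.53 0.56 0.58] y [0.41 0.44]
scene 0.1 0.2 0.45 0.7 62 x [0.37 0.38 0.41] y [0.49 0.57]
scene 0.2 0.3 0.1 0.3 1389 x [0.62 0.65 0.75] y [0.2 0.3]
scene 0.2 0.3 0.3 0.45 1477 x [0.39 0.62 0.65] y [0.3  0.45]
scene 0.2 0.3 0.45 0.7 1038 x [0.25 0.62 0.65] y [0.45 0.66]
scene 0.3 0.4 0.1 0.3 1204 x [0.66 0.69 0.75] y [0.21 0.3 ]
scene 0.3 0.4 0.3 0.45 2067 x [0.4  0.67 0.73] y [0.3  0.45]
scene 0.3 0.4 0.45 0.7 1848 x [0.25 0.32 0.7 ] y [0.45 0.67]
scene 0.4 0.6 0.3 0.45 127 x [0.43 0.44 0.56] y [0.38 0.42]
scene 0.4 0.6 0.45 0.7 86 x [0.31 0.33 0.34] y [0.56 0.6 ]
top 0.1 0.2 0.3 0.45 119 x [0.53 0.56 0.58] y [0.41 0.44]
top 0.1 0.2 0.45 0.7 58 x [0.38 0.39 0.41] y [0.5  0.58]
top 0.2 0.3 0.1 0.3 734 x [0.62 0.65 0.74] y [0.21 0.3 ]
top 0.2 0.3 0.3 0.45 1052 x [0.47 0.64 0.66] y [0.3  0.45]
top 0.2 0.3 0.45 0.7 638 x [0.24 0.63 0.66] y [0.45 0.67]
top 0.3 0.4 0.1 0.3 1443 x [0.66 0.7  0.75] y [0.21 0.3 ]
top 0.3 0.4 0.3 0.45 2717 x [0.42 0.69 0.75] y [0.3  0.45]
top 0.3 0.4 0.45 0.7 3135 x [0.24 0.67 0.75] y [0.45 0.64]
top 0.4 0.6 0.1 0.3 412 x [0.75 0.7
[... 579 characters left out ...]
83, -0.3321]), 52, np.float64(0.0011))
tall scene (array([ 0.5502, -0.3314]), 141, np.float64(0.001))
tall top (array([ 0.5519, -0.3293]), 52, np.float64(0.0011))
base short scene (array([0.6238, 0.0097]), 308, np.float64(0.0084))
base short top (array([0.6215, 0.0094]), 289, np.float64(0.0096))
base low scene (array([ 0.5869, -0.0472]), 360, np.float64(0.01))
base low top (array([ 0.5847, -0.0504]), 291, np.float64(0.0093))
base high scene (array([ 0.5465, -0.1122]), 434, np.float64(0.0099))
base high top (array([ 0.5424, -0.1189]), 296, np.float64(0.0102))
base tall scene (array([ 0.5088, -0.1754]), 503, np.float64(0.0104))
base tall top (array([ 0.5131, -0.187 ]), 287, np.float64(0.0092))
```

View pics/crop1.png

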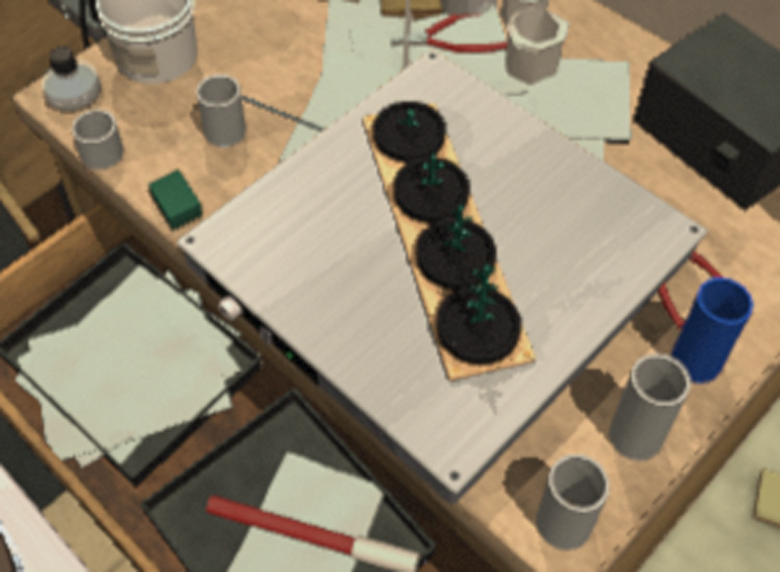

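```bash
python3 - <<'E'
from h import *
from scipy.optimize import minimize
F={c:dict(np.load(c+"0.npz")) for c in("scene","top")}
for c,f in F.items():
    P,ok=cloud(f)
    m=ok&(P[...,2]>.1)&(P[...,0]>.1)&(P[...,0]<.6)&(P[...,1]>.1)&(P[...,1]<.5)
    vs,us=np.nonzero(m)
    Q=P[m];o=np.argsort(Q[:,2])
    for i in o[::max(1,len(o)//22)]: print(c,us[i],vs[i],np.round(Q[i],3),f["pixels"][vs[i],us[i]])
im=F["scene"]["pixels"][:,:,::-1]
cv2.imwrite("pics/crop2.png",cv2.resize(im[0:190,0:260],(0,0),fx=3,fy=3,interpolation=cv2.INTER_CUBIC))
# bases
for c,f in F.items():
    P,ok=cloud(f);px=f["pixels"].astype(int).sum(-1)
    d0=(P[...,0]>.44)&(P[...,0]<.7)&(P[...,1]>-.26)&(P[...,1]<.08)&ok
    # plane-projected coordinates at z=.06
    V=f["view"];h,w=px.shape;u,v=np.meshgrid(np.arange(w),np.arange(h))
    ray=np.stack([(u-f["cx"])/f["fx"],(v-f["cy"])/f["fy"],np.ones_like(u)],-1)@V[:3,:3]
    C=-V[:3,:3].T@V[:3,3]; k=(.060-C[2])/ray[...,2]; X=C+ray*k[...,None]
    dark=(px<150)
    A=X[d0][:,:2];D=dark[d0].astype(float)
    def cost(p):
        x,y,t=p;s=0
        dm=np.min([np.hypot(A[:,0]-x-i*.076*np.cos(t),A[:,1]-y-i*.076*np.sin(t)) for i in(-1.5,-.5,.5,1.5)],0)
        pred=1/(1+np.exp((dm-.037)/.0015))
        return ((pred-D)**2).mean()
    r=minimize(cost,[.567,-.085,np.arctan2(-.1925,-.12)],method="Nelder-Mead",options=dict(initial_simplex=[[.567,-.085,-2.13],[.577,-.085,-2.13],[.567,-.075,-2.13],[.567,-.085,-2.05]],xatol=1e-5))
    x,y,t=r.x;print(c,r.fun,np.degrees(t),[np.round([x+i*.076*np.cos(t),y+i*.076*np.sin(t)],4).tolist() for i in(-1.5,-.5,.5,1.5)])
E
```

```text
scene 152 101 [0.549 0.431 0.1  ] [22 19 15]
scene 153 94 [0.556 0.427 0.124] [22 20 19]
scene 148 93 [0.535 0.414 0.147] [39 34 28]
scene 155 79 [0.57  0.421 0.171] [20 18 15]
scene 146 80 [0.537 0.409 0.192] [27 27 23]
scene 152 68 [0.568 0.418 0.209] [19 17 17]
scene 149 64 [0.561 0.417 0.226] [22 22 19]
scene 79 82 [0.384 0.46  0.242] [5 6 7]
scene 145 54 [0.559 0.42  0.256] [16 17 11]
scene 141 55 [0.539 0.404 0.27 ] [21 19 15]
scene 149 43 [0.574 0.414 0.283] [42 38 30]
scene 137 40 [0.551 0.429 0.296] [39 36 32]
scene 139 42 [0.54  0.398 0.308] [19 16 15]
scene 81 56 [0.403 0.43  0.32 ] [79 80 69]
scene 137 33 [0.54  0.397 0.332] [21 19 17]
scene 142 22 [0.569 0.413 0.343] [18 18 17]
scene 140 19 [0.564 0.409 0.354] [26 25 23]
scene 137 15 [0.56  0.412 0.365] [20 19 20]
scene 131 11 [0.552 0.421 0.374] [32 29 25]
scene 140 6 [0.57  0.407 0.385] [23 23 17]
scene 130 3 [0.553 0.418 0.394] [22 22 19]
scene 131 1 [0.544 0.393 0.411] [18 20 17]
scene 81 2 [0.44  0.412 0.441] [73 63 53]
top 115 196 [0.537 0.42  0.101] [19 20 11]
top 102 182 [0.565 0.422 0.211] [28 29 27]
top 100 188
[... 411 characters left out ...]
op 39 153 [0.566 0.394 0.611] [33 32 25]
top 60 156 [0.558 0.349 0.627] [33 30 27]
top 30 139 [0.583 0.393 0.647] [33 28 24]
top 23 134 [0.587 0.394 0.667] [78 73 61]
top 10 148 [0.559 0.403 0.687] [37 33 33]
top 14 132 [0.581 0.388 0.706] [30 27 29]
top 9 133 [0.575 0.385 0.723] [35 30 27]
top 1 134 [0.569 0.386 0.741] [27 33 32]
top 47 122 [0.567 0.28  0.818] [24 18 21]
top 24 115 [0.565 0.289 0.857] [27 26 21]
top 3 108 [0.565 0.299 0.885] [30 31 25]
scene 0.07519003834685997 -121.93507224275896 [[0.6335, 0.0131], [0.5933, -0.0514], [0.5531, -0.1159], [0.5129, -0.1804]]
top 0.014439691554318628 -121.83120654336844 [[0.6293, 0.0109], [0.5892, -0.0537], [0.5491, -0.1182], [0.5091, -0.1828]]
```

```bash
cat >> h.py <<'E'
from scipy.spatial.transform import Rotation as Ro
def plan(target,jaw=None):
    from station import get_state
    s=get_state();R=Ro.from_euler("xyz",s["ee_rot"]).as_matrix();p=s["eef_pos"]
    d=R.T@(np.array(target)-p)*100
    a=np.degrees(np.arctan2(R[1,2],R[0,2]))
    out="t %.2f pos %s R0 %s jaw %.1f  d(cm) %s |d| rows %.1f"%(s["t"],np.round(p,4),np.round(R[:,0],3),a,np.round(d,2),np.linalg.norm(d)/4.17)
    if jaw is not None:
        e=(jaw-a+90)%180-90; out+=" roll %.1f"%(-e)
    print(out,"F",np.round(s["force"],1),"w",round(s["width"],4),"q",np.round(s["q"],2))
E
python3 - <<'E'
from h import *
plan([.24,.52,.26]);plan([.24,.34,.26],-32);plan([.28,.30,.26],-32)
E
```

```text
t 1.10 pos [0.3026 0.6034 0.2436] R0 [ 0. -0. -1.] jaw -116.6  d(cm) [-1.64 -1.86 10.26] |d| rows 2.5 F [ 0.5 -0.6 -0.1] w 0.0877 q [ 1.39  0.36  0.01  0.   -1.22 -0.29]
t 1.10 pos [0.3026 0.6034 0.2436] R0 [ 0. -0. -1.] jaw -116.6  d(cm) [-1.64  6.21 26.35] |d| rows 6.5 roll -84.6 F [ 0.5 -0.6 -0.1] w 0.0877 q [ 1.39  0.36  0.01  0.   -1.22 -0.29]
t 1.10 pos [0.3026 0.6034 0.2436] R0 [ 0. -0. -1.] jaw -116.6  d(cm) [-1.64 11.58 28.13] |d| rows 7.3 roll -84.6 F [ 0.5 -0.6 -0.1] w 0.0877 q [ 1.39  0.36  0.01  0.   -1.22 -0.29]
```

View pics/crop2.png

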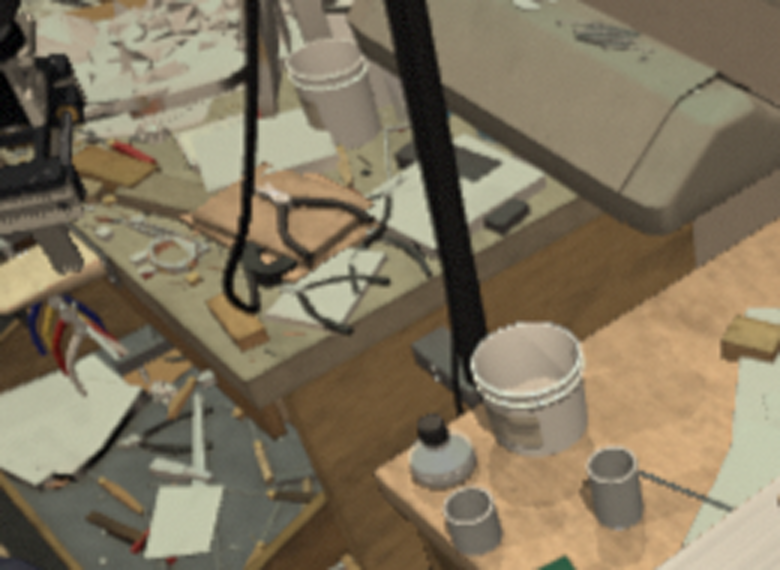

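step_arm --pt "-0.6 -0.6 3.5 0 0" --pt "-1.2 -1.2 7 0 0" --pt "-1.6 -1.8 10.5 0 0" --pt "-1.6 0 14 0 0" --pt "-1.6 1.8 17.5 0 0" --pt "-1.6 3.6 21 0 0" --pt "-1.6 5.4 24.5 0 0" --pt "-1.6 6.8 26.4 7 0" --pt "-1.6 10 27.5 14 0" --pt "-1.6 12 28 21 0" --squeeze 20

```text
t: 1.93
eef_pos: [0.2845, 0.2972, 0.2604]
ee_rot: [-2.594, 1.569, 1.283]
force: [-0.7, -0.3, 0.1]
width: 0.0875
```

```bash
python3 - <<'E'
from station import *
from h import *
plan([.4215,.261,.12],-32);plan([.36,.24,.15],-32)
f=grab_frame("scene");cv2.imwrite("pics/s1.png",f["pixels"][:,:,::-1])
f=grab_frame("top");cv2.imwrite("pics/t1.png",f["pixels"][:,:,::-1])
E
```

```text
t 1.93 pos [0.2845 0.2972 0.2604] R0 [ 0.001  0.002 -1.   ] jaw -137.9  d(cm) [14.04 11.89 -7.71] |d| rows 4.8 roll 74.1 F [-0.7 -0.3  0.1] w 0.0875 q [ 1.29 -0.11 -0.5   0.   -1.18 -0.56]
t 1.93 pos [0.2845 0.2972 0.2604] R0 [ 0.001  0.002 -1.   ] jaw -137.9  d(cm) [11.03  9.32 -1.74] |d| rows 3.5 roll 74.1 F [-0.7 -0.3  0.1] w 0.0875 q [ 1.29 -0.11 -0.5   0.   -1.18 -0.56]
```

View pics/s1.png

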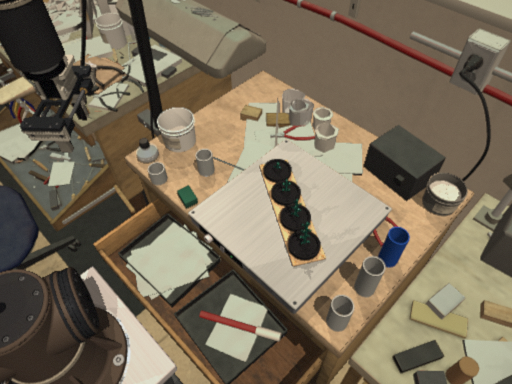

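View pics/t1.png

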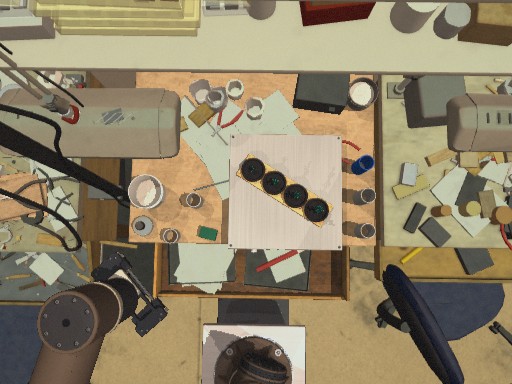

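```bash
python3 - <<'E'
from station import *
from h import *
from scipy.spatial import cKDTree
A0=[];A1=[]
for c in("scene","top"):
    f0=dict(np.load(c+"0.npz"));f=grab_frame(c);np.savez(c+"1.npz",**f)
    P0,o0=cloud(f0);P,o=cloud(f)
    ch=o&((f0["range_z"]-f["range_z"])>.02)
    A=P[ch];print(c,len(A))
    for zl in np.arange(.15,.9,.05):
        m=(A[:,2]>zl)&(A[:,2]<zl+.05)
        if m.sum()>5:print(round(zl,2),m.sum(),"x",np.round(np.percentile(A[m,0],[1,99]),3),"y",np.round(np.percentile(A[m,1],[1,99]),3))
    # cable
    m=o&(P[...,2]>.1)&(P[...,0]>.36)&(P[...,0]<.52)&(P[...,1]>.33)&(P[...,1]<.6)
    Q=P[m];Q=Q[np.argsort(Q[:,2])]
    print("cable",np.round(Q[::max(1,len(Q)//14)],3).tolist())
E
```

```text
scene 8064
0.15 190 x [0.032 0.113] y [-0.086  0.022]
0.2 110 x [0.051 0.332] y [-0.087  0.334]
0.25 333 x [0.233 0.338] y [0.248 0.335]
0.3 1511 x [0.192 0.375] y [0.207 0.33 ]
0.35 1527 x [0.196 0.371] y [0.213 0.348]
0.4 1021 x [0.239 0.341] y [0.25  0.308]
0.45 1564 x [0.239 0.325] y [0.25  0.296]
0.5 1529 x [0.243 0.325] y [0.25  0.279]
0.55 214 x [0.256 0.299] y [0.248 0.26 ]
cable [[0.403, 0.434, 0.294], [0.403, 0.429, 0.307], [0.411, 0.427, 0.323], [0.408, 0.427, 0.337], [0.41, 0.424, 0.348], [0.37, 0.343, 0.352], [0.366, 0.344, 0.353], [0.42, 0.417, 0.364], [0.422, 0.417, 0.375], [0.426, 0.412, 0.388], [0.43, 0.411, 0.4], [0.438, 0.409, 0.414], [0.437, 0.408, 0.426], [0.441, 0.406, 0.436], [0.445, 0.407, 0.445]]
top 9544
0.15 8 x [0.081 0.114] y [-0.084  0.026]
0.2 55 x [0.055 0.085] y [-0.083 -0.068]
0.25 12 x [0.247 0.33 ] y [0.262 0.325]
0.3 752 x [0.202 0.376] y [0.21  0.371]
0.35 884 x [0.196 0.375] y [0.213 0.386]
0.4 215 x [0.257 0.345] y [0.253 0.323]
0.45 316 x [0.252 0.331] y [0.253 0.304]
0.5 314 x [0.256 0.331] y [0.252 0.3  ]
0.55 484 x [0.246 0.336] y [0.248 0.316]
0.6 1168 x [0.179 0.334] y [0.25  0.364]
0.65 4978 x [0.188 0.332] y [0.251 0.355]
cable [[0.404, 0.576, 0.103], [0.379, 0.513, 0.188], [0.395, 0.444, 0.287], [0.366, 0.332, 0.349], [0.373, 0.345, 0.353], [0.427, 0.415, 0.396], [0.444, 0.408, 0.445], [0.461, 0.406, 0.485], [0.463, 0.409, 0.515], [0.469, 0.417, 0.54], [0.476, 0.424, 0.561], [0.485, 0.428, 0.58], [0.491, 0.436, 0.596], [0.491, 0.441, 0.615], [0.496, 0.446, 0.631]]
```

step_arm --pt "2 2 -1.3 7 0" --pt "4 4 -2.6 14 0" --pt "6 6 -3.9 21 0" --pt "8 8 -5.2 28 0" --pt "10 10 -6.5 35 0" --pt "12 11.9 -7.7 42 0" --pt "14 11.9 -7.7 49 0" --pt "14 11.9 -7.7 56 0" --pt "14 11.9 -7.7 63 0" --pt "14 11.9 -7.7 70 0"

```text
t: 2.97
eef_pos: [0.4212, 0.2639, 0.1186]
ee_rot: [1.46, 1.569, -2.167]
force: [-0.8, -0.1, 0.2]
width: 0.0873
```

```bash
python3 - <<'E'
from station import *
from h import *
plan([.4215,.261,.029],-32)
f=grab_frame("top");cv2.imwrite("pics/t2.png",f["pixels"][:,:,::-1])
f=grab_frame("scene");cv2.imwrite("pics/s2.png",cv2.resize(f["pixels"][0:260,0:340,::-1],(0,0),fx=2,fy=2))
E
```

```text
t 2.97 pos [0.4212 0.2639 0.1186] R0 [-0.001 -0.002 -1.   ] jaw 152.2  d(cm) [ 8.96  0.22 -0.17] |d| rows 2.1 roll 4.2 F [-0.8 -0.1  0.2] w 0.0873 q [ 0.96  0.19 -0.54  0.   -0.84 -1.44]
```

View pics/t2.png

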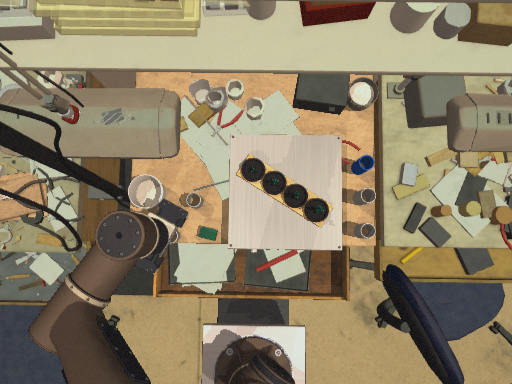

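View pics/s2.png

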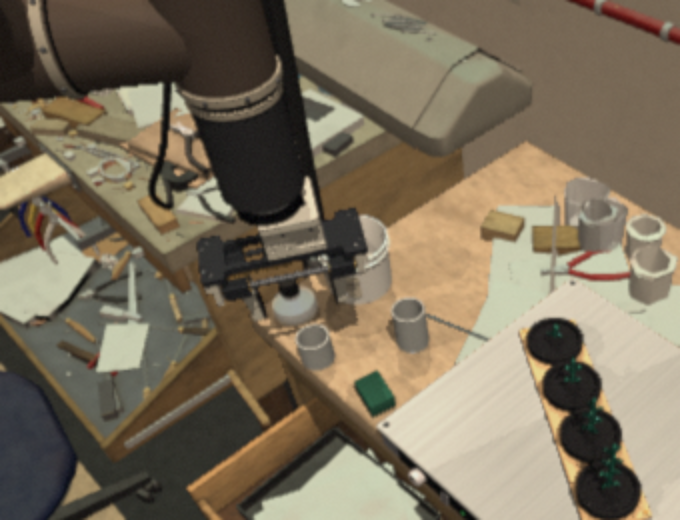

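step_arm --pt "2 0.2 -0.2 4.2 0" --pt "4.5 0.2 -0.2 4.2 0" --pt "6.5 0.2 -0.2 4.2 0" --pt "8 0.2 -0.2 4.2 0" --pt "9 0.2 -0.2 4.2 0" --pt "9 0.2 -0.2 4.2 0.2" --pt "9 0.2 -0.2 4.2 0.4" --pt "9 0.2 -0.2 4.2 0.6" --pt "9 0.2 -0.2 4.2 0.6" --pt "9 0.2 -0.2 4.2 0.6" --squeeze 20

```text
t: 3.9
eef_pos: [0.4226, 0.2611, 0.0304]
ee_rot: [-1.678, 1.569, 0.909]
force: [-0.1, 0.8, -0.6]
width: 0.06
```

```bash
python3 - <<'E'
from h import *
plan([.628,.011,.165],-32)
E
```

```text
t 3.90 pos [0.4226 0.2611 0.0304] R0 [ 0.001  0.001 -1.   ] jaw 148.2  d(cm) [-13.47  10.43 -30.63] |d| rows 8.4 roll 0.2 F [-0.1  0.8 -0.6] w 0.06 q [ 0.95  0.32 -0.63  0.   -0.61 -1.5 ]
```

step_arm --pt "0 0 0 0 1" --pt "0 0 0 0 1" --pt "0 0 0 0 1" --pt "0 0 0 0 1" --pt "0 0 0 0 1" --pt "0 0 0 0 1" --pt "0 0 0 0 1" --pt "-0.5 0 0 0 1" --pt "-2 0 0 0 1" --pt "-4 0 0 0 1" --squeeze 20

```text
t: 4.73
eef_pos: [0.4213, 0.2594, 0.0688]
ee_rot: [1.422, 1.567, -2.275]
force: [0.4, 0.5, -1.4]
width: 0.0454
```

```bash
python3 - <<'E'
from station import *
from h import *
plan([.628,.011,.165],-32)
f=grab_frame("scene");cv2.imwrite("pics/s3.png",cv2.resize(f["pixels"][60:260,60:340,::-1],(0,0),fx=2.5,fy=2.5))
E
```

```text
t 4.73 pos [0.4213 0.2594 0.0688] R0 [-0.002 -0.003 -1.   ] jaw 148.1  d(cm) [ -9.6   10.23 -30.66] |d| rows 8.1 roll 0.1 F [ 0.4  0.5 -1.4] w 0.0454 q [ 0.95  0.26 -0.6  -0.   -0.72 -1.51]
```

View pics/s3.png

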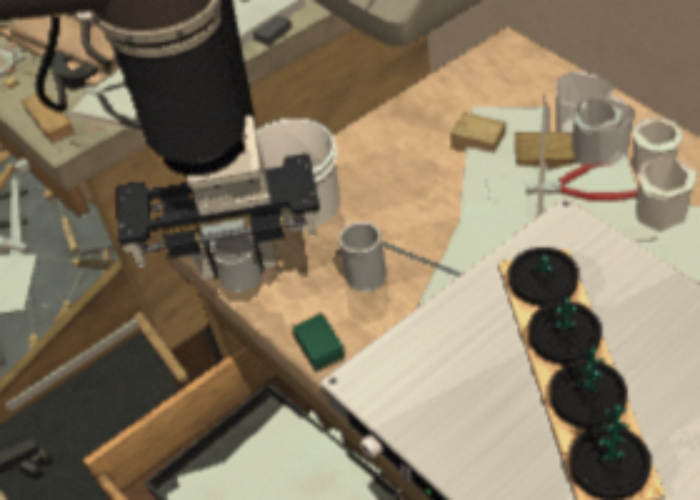

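step_arm --pt "-3 0 0 0 1" --pt "-6.5 0.5 -1.5 0 1" --pt "-9.6 1.2 -3.5 0 1" --pt "-9.6 2.4 -7.2 0 1" --pt "-9.6 3.7 -11.2 0 1" --pt "-9.6 5 -15.2 0 1" --pt "-9.6 6.3 -19.2 0 1" --pt "-9.6 7.6 -23 0 1" --pt "-9.6 8.9 -26.8 0 1" --pt "-9.6 10.2 -30.6 0 1"

```text
t: 5.62
eef_pos: [0.6292, 0.0105, 0.1654]
ee_rot: [0.427, 1.57, 3.013]
force: [0.5, 1.6, -1.2]
width: 0.0454
```

```bash
python3 - <<'E'
from station import *
from h import *
plan([.628,.011,.089],-32)
f=grab_frame("scene");cv2.imwrite("pics/s4.png",cv2.resize(f["pixels"][60:290,160:440,::-1],(0,0),fx=2.5,fy=2.5))
P,ok=cloud(f)
E
```

```text
t 5.62 pos [0.6292 0.0105 0.1654] R0 [-0.  0. -1.] jaw 148.2  d(cm) [7.64 0.02 0.12] |d| rows 1.8 roll 0.2 F [ 0.5  1.6 -1.2] w 0.0454 q [ 0.33  0.34 -0.2  -0.   -1.03 -0.88]
```

View pics/s4.png

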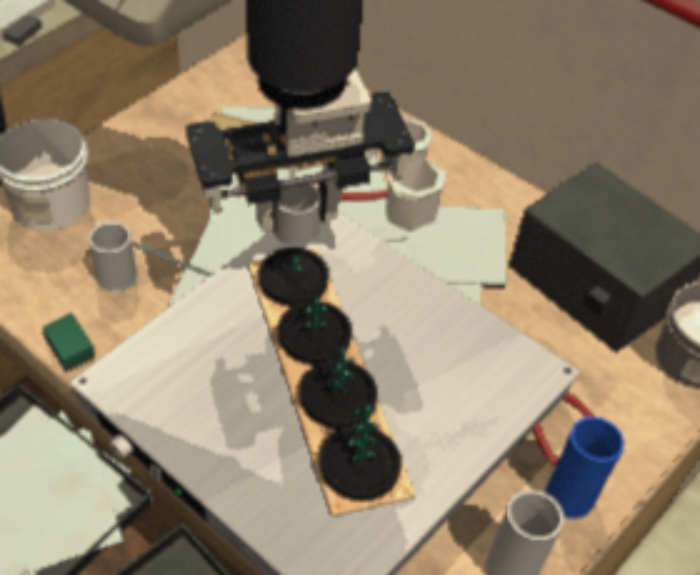

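step_arm --pt "2.5 0 0.1 0 1" --pt "4.5 0 0.1 0 1" --pt "6 0 0.1 0 1" --pt "6.6 0 0.1 0 1" --pt "6.9 0 0.1 0 1" --pt "7.1 0 0.1 0 1" --pt "7.25 0 0.1 0 1" --pt "7.4 0 0.1 0 1" --pt "7.4 0 0.1 0 1" --pt "7.4 0 0.1 0 1"

```text
t: 6.5
eef_pos: [0.6271, 0.0127, 0.0954]
ee_rot: [2.789, 1.57, -0.907]
force: [-11.8, -0.6, 23.1]
width: 0.0454
```

```bash
python3 - <<'E'
from h import *
plan([.628,.011,.089],-32)
E
```

```text
t 6.50 pos [0.6271 0.0127 0.0954] R0 [ 0.001 -0.001 -1.   ] jaw 148.2  d(cm) [ 0.64  0.1  -0.16] |d| rows 0.2 roll 0.2 F [-11.8  -0.6  23.1] w 0.0454 q [ 0.33  0.41 -0.28  0.   -0.88 -0.89]
```

step_arm --pt "-0.4 0 0 0 1" --pt "-0.8 0 0 0 1" --pt "-1 0 0 0 1" --pt "-1 0 0 0 1" --pt "-1 0 0 0 1" --pt "-1 0 0 0 1" --pt "-1 0 0 0 1" --pt "-1 0 0 0 1" --pt "-1 0 0 0 1" --pt "-1 0 0 0 1"

```text
t: 7.33
eef_pos: [0.6275, 0.013, 0.1014]
ee_rot: [0.904, 1.571, -2.793]
force: [-0.4, -0.1, -1.7]
width: 0.0454
```

```bash
python3 - <<'E'
from station import *
from h import *
plan([.628,.011,.089],-32)
for c in("scene","top"):
    f=grab_frame(c);np.savez(c+"5.npz",**f)
    P,ok=cloud(f)
    uv=proj(f,np.array([[.628,.011,.06]]))[0]
    u,v=map(int,uv);print(c,uv)
    cv2.imwrite(f"pics/{c}5.png",cv2.resize(f["pixels"][v-45:v+35,u-50:u+50,::-1],(0,0),fx=7,fy=7,interpolation=cv2.INTER_CUBIC))
    # flask-side pixels: gray points z .07-.085 within 40mm
    d=np.hypot(P[...,0]-.628,P[...,1]-.011)
    m=ok&(d<.045)&(P[...,2]>.072)&(P[...,2]<.088)&(f["pixels"].astype(int).sum(-1)>180)
    Q=P[m];print(len(Q));
    from scipy.optimize import least_squares
    if len(Q)>10:
        s=least_squares(lambda p:np.hypot(Q[:,0]-p[0],Q[:,1]-p[1])-.023,[.628,.011],loss="soft_l1",f_scale=.002);print(s.x,np.std(s.fun))
E
```

```text
t 7.33 pos [0.6275 0.013  0.1014] R0 [-0. -0. -1.] jaw 148.2  d(cm) [ 1.24  0.15 -0.14] |d| rows 0.3 roll 0.2 F [-0.4 -0.1 -1.7] w 0.0454 q [ 0.33  0.4  -0.27  0.   -0.9  -0.89]
scene [276.53589694 171.8732343 ]
81
[0.6269576  0.01238277] 0.0028100147006182626
top [252.95870725 169.96807622]
0
```

View pics/scene5.png

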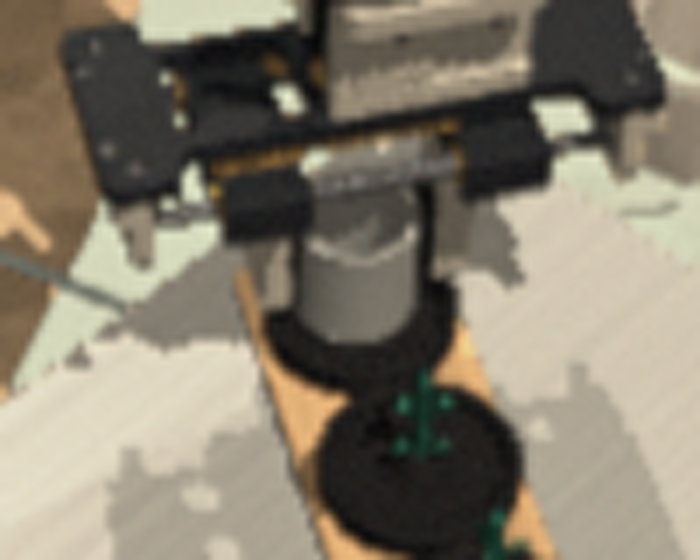

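View pics/top5.png

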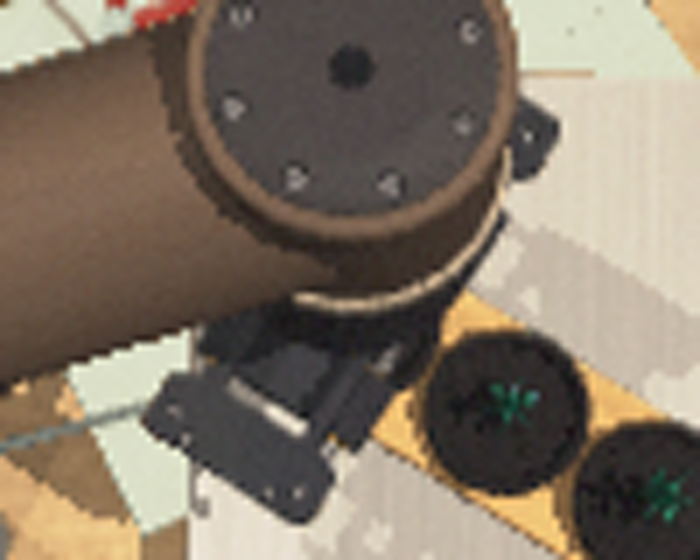

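```bash
cat > fitb.py <<'E'
from h import *
from scipy.optimize import minimize
for c in("scene","top"):
    f=dict(np.load(c+"0.npz"));P,ok=cloud(f)
    m=ok&(P[...,0]>.44)&(P[...,0]<.7)&(P[...,1]>-.26)&(P[...,1]<.08)&(P[...,2]>.04)&(P[...,2]<.07)
    Q=P[m];px=f["pixels"][m].astype(int)
    mm=(px.max(1)<75)  # dark
    print(c,"white z",np.median(Q[px.min(1)>120][:,2]),"dark pct",np.round(np.percentile(Q[mm][:,2],[2,10,30,50,70,90,98]),4))
    def dm(p):
        x,y,t=p
        return np.min([np.hypot(Q[:,0]-x-i*.076*np.cos(t),Q[:,1]-y-i*.076*np.sin(t)) for i in(-1.5,-.5,.5,1.5)],0)
    # true 3D position of dark pixels: inside 37mm ; non-dark outside
    D=mm.astype(float)
    def cost(p): return ((1/(1+np.exp((dm(p)-.037)/.0012))-D)**2).mean()
    S=[[.567,-.085,-2.13],[.577,-.085,-2.13],[.567,-.075,-2.13],[.567,-.085,-2.05]]
    def prt(r,n):
        x,y,t=r.x;print(c,n,round(r.fun,5),np.round(np.degrees(t),2),[np.round([x+i*.076*np.cos(t),y+i*.076*np.sin(t)],4).tolist() for i in(-1.5,-.5,.5,1.5)])
    r=minimize(cost,S[0],method="Nelder-Mead",options=dict(initial_simplex=S,xatol=1e-5));prt(r,"colour3d")
    z0=np.median(Q[px.min(1)>120][:,2])
    def cost2(p):
        d=dm(p[:3]);z=np.where(d<.030,p[3]+.008,np.where(d<.037,p[3]+.008+.007*np.sqrt(np.clip(1-((d-.0335)/.0035)**2,0,1)),p[3]))
        w=dm(p[:3])>.014
        return (np.minimum(np.abs(Q[:,2]-z),.01)*w).mean()
    S2=[s+[z0] for s in [r.x.tolist()]+[(r.x+np.array(v)).tolist() for v in([.01,0,0],[0,.01,0],[0,0,.05])]]+[r.x.tolist()+[z0+.003]]
    r=minimize(cost2,S2[0],method="Nelder-Mead",options=dict(initial_simplex=S2,xatol=1e-5,maxiter=3000));prt(r,"height %.4f"%r.x[3])
    d=dm(r.x[:3])
    for a in range(0,48,3):
        k=(d>=a/1000)&(d<(a+3)/1000);print(a,k.sum(),np.round(np.median(Q[k][:,2]),4),end="; ")
    print()
E
python3 fitb.py
```

```text
scene white z 0.0506480619515058 dark pct [0.064  0.0655 0.0668 0.0675 0.0683 0.0692 0.0698]
scene colour3d 0.00799 -121.92 [[0.6304, 0.0104], [0.5902, -0.0541], [0.55, -0.1187], [0.5098, -0.1832]]Traceback (most recent call last):
  File "fitb.py", line 25, in <module>
    r=minimize(cost2,S2[0],method="Nelder-Mead",options=dict(initial_simplex=S2,xatol=1e-5,maxiter=3000));prt(r,"height %.4f"%r.x[3])
                                                                                                          ~~~^^^^^^^^^^^^^^^^^^^^^^^^
  File "fitb.py", line 17, in prt
    x,y,t=r.x;print(c,n,round(r.fun,5),np.round(np.degrees(t),2),[np.round([x+i*.076*np.cos(t),y+i*.076*np.sin(t)],4).tolist() for i in(-1.5,-.5,.5,1.5)])
    ^^^^^
ValueError: too many values to unpack (expected 3)
```

```bash
sed -i 's/x,y,t=r.x;/x,y,t=r.x[:3];/; s/P\[...,2\]<.07)/P[...,2]<.08)/' fitb.py; python3 fitb.py; python3 -c "
from h import *
plan([.6295,.011,.096],-32)"
```

```text
scene white z 0.0506480619515058 dark pct [0.0645 0.0661 0.0676 0.0691 0.0726 0.075  0.0767]
scene colour3d 0.01502 -121.99 [[0.6289, 0.0093], [0.5887, -0.0552], [0.5484, -0.1197], [0.5081, -0.1841]]
scene height 0.0510 0.00268 -121.71 [[0.625, 0.0069], [0.5851, -0.0578], [0.5451, -0.1224], [0.5052, -0.1871]]
0 23 0.0757; 3 66 0.074; 6 86 0.0706; 9 92 0.0683; 12 123 0.0677; 15 139 0.0678; 18 184 0.0676; 21 213 0.0677; 24 161 0.0677; 27 259 0.0694; 30 540 0.071; 33 526 0.0712; 36 366 0.0607; 39 241 0.058; 42 270 0.0525; 45 287 0.0515; 
top white z 0.04989023605772122 dark pct [0.0616 0.0643 0.0667 0.0687 0.0715 0.0748 0.0774]
top colour3d 0.01062 -121.83 [[0.6293, 0.011], [0.5892, -0.0536], [0.5491, -0.1182], [0.509, -0.1827]]
top height 0.0501 0.00337 -120.26 [[0.6348, 0.029], [0.5965, -0.0366], [0.5582, -0.1022], [0.5199, -0.1679]]
0 11 0.067; 3 38 0.0665; 6 58 0.0674; 9 83 0.0671; 12 96 0.069; 15 117 0.0698; 18 136 0.068; 21 161 0.0677; 24 186 0.068; 27 216 0.0669; 30 244 0.0658; 33 273 0.065; 36 298 0.064; 39 262 0.0612; 42 256 0.0563; 45 259 0.0521; 
t 7.43 pos [0.6275 0.013  0.1015] R0 [-0. -0. -1.] jaw 148.2  d(cm) [ 0.55  0.07 -0.27] |d| rows 0.1 roll 0.2 F [ 0.1 -0.3 -1.4] w 0.0454 q [ 0.33  0.4  -0.27 -0.   -0.9  -0.89]
```

step_arm --pt "0 0.05 -0.2 0 1" --pt "0 0.05 -0.2 0 1" --pt "0.15 0.05 -0.2 0 1" --pt "0.3 0.05 -0.2 0 1" --pt "0.4 0.05 -0.2 0 1" --pt "0.5 0.05 -0.2 0 1" --pt "0.55 0.05 -0.2 0 1" --pt "0.6 0.05 -0.2 0 1" --pt "0.6 0.05 -0.2 0 1" --pt "0.6 0.05 -0.2 0 1"

```text
t: 8.27
eef_pos: [0.6291, 0.0116, 0.0956]
ee_rot: [-2.176, 1.571, 0.411]
force: [0.3, -0.3, -1.2]
width: 0.0453
```

```bash
python3 - <<'E'
from station import *
from h import *
plan([.6295,.011,.096],-32)
f=grab_frame("scene");u,v=276,170
cv2.imwrite("pics/s6.png",cv2.resize(f["pixels"][v-45:v+35,u-50:u+50,::-1],(0,0),fx=6,fy=6,interpolation=cv2.INTER_CUBIC))
E
```

```text
t 8.27 pos [0.6291 0.0116 0.0956] R0 [ 0.  0. -1.] jaw 148.2  d(cm) [-0.04  0.03 -0.07] |d| rows 0.0 roll 0.2 F [ 0.3 -0.3 -1.2] w 0.0453 q [ 0.33  0.41 -0.27 -0.   -0.88 -0.88]
```

View pics/s6.png

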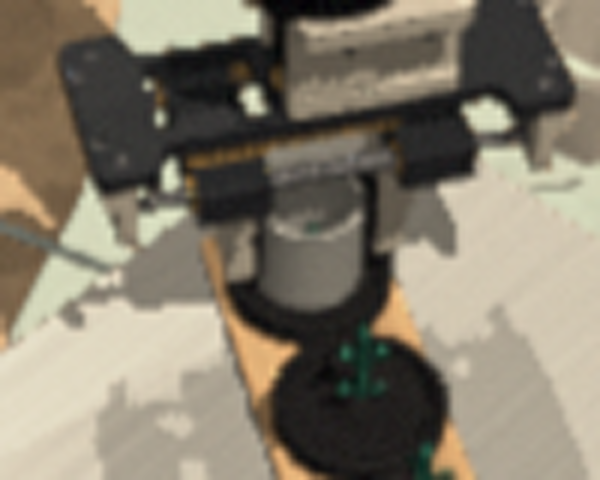

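step_arm --pt "0.05 0 0 0 1" --pt "0.1 0 0 0 1" --pt "0.1 0 0 0 1" --pt "0.15 0 0 0 1" --pt "0.15 0 0 0 1" --pt "0.2 0 0 0 1" --pt "0.2 0 0 0 1" --pt "0.2 0 0 0 1" --pt "0.2 0 0 0 1" --pt "0.2 0 0 0 1"

```text
t: 9.15
eef_pos: [0.6291, 0.0116, 0.0954]
ee_rot: [-2.654, 1.57, -0.068]
force: [-7.1, 0.7, 12.4]
width: 0.0451
```

step_arm --pt "-0.1 0 0 0 1" --pt "-0.15 0 0 0 1" --pt "-0.15 0 0 0 0.4" --pt "-0.15 0 0 0 0.2" --pt "-0.15 0 0 0 0" --pt "-0.15 0 0 0 0" --pt "-0.15 0 0 0 0" --pt "-0.15 0 0 0 0" --pt "-2 0 0 0 0" --pt "-5 0 0 0 0"

```text
t: 9.98
eef_pos: [0.6269, 0.0111, 0.1406]
ee_rot: [0.757, 1.564, -2.941]
force: [0.2, 0.1, 0.1]
width: 0.0865
```

```bash
python3 - <<'E'
from station import *
from h import *
plan([.533,.191,.12],-32)
f=grab_frame("scene");u,v=276,170;np.savez("scene7.npz",**f)
cv2.imwrite("pics/s7.png",cv2.resize(f["pixels"][v-45:v+35,u-50:u+50,::-1],(0,0),fx=6,fy=6,interpolation=cv2.INTER_CUBIC))
P,ok=cloud(f)
m=ok&(np.hypot(P[...,0]-.629,P[...,1]-.011)<.03)&(P[...,2]>.095)&(P[...,2]<.125)
z=P[m][:,2];print(len(z),np.percentile(z,[50,80,90,97]))
E
```

```text
t 9.98 pos [0.6269 0.0111 0.1406] R0 [-0.007 -0.001 -1.   ] jaw 148.1  d(cm) [  2.1  -10.33  17.46] |d| rows 4.9 roll 0.1 F [0.2 0.1 0.1] w 0.0865 q [ 0.33  0.37 -0.23 -0.   -0.99 -0.88]
202 [0.10692444 0.11176774 0.11293325 0.11359232]
```

View pics/s7.png

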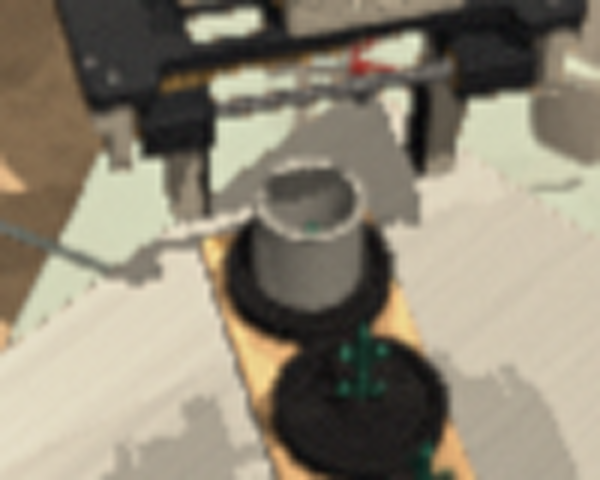

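step_arm --pt "0 -2 3.4 0 0" --pt "0 -4 6.8 0 0" --pt "0 -6 10.1 0 0" --pt "0 -8 13.5 0 0" --pt "0 -9.6 16.2 0 0" --pt "0.5 -10.2 17.2 0 0" --pt "1.2 -10.35 17.45 0 0" --pt "2 -10.35 17.45 0 0" --pt "2 -10.35 17.45 0 0" --pt "2 -10.35 17.45 0 0"

```text
t: 10.87
eef_pos: [0.5354, 0.1903, 0.1226]
ee_rot: [1.265, 1.569, -2.433]
force: [-0.1, -0.4, 0.9]
width: 0.0877
```

```bash
python3 - <<'E'
from station import *
from h import *
plan([.533,.191,.043],-32)
for c in("scene","top"):
    f=grab_frame(c)
    cv2.imwrite(f"pics/{c}8.png",cv2.resize(f["pixels"][0:260,60:360,::-1],(0,0),fx=2.2,fy=2.2))
E
```

```text
t 10.87 pos [0.5354 0.1903 0.1226] R0 [-0.001 -0.001 -1.   ] jaw 148.1  d(cm) [7.96 0.05 0.24] |d| rows 1.9 roll 0.1 F [-0.1 -0.4  0.9] w 0.0877 q [ 0.69  0.29 -0.38  0.   -0.89 -1.24]
```

View pics/scene8.png

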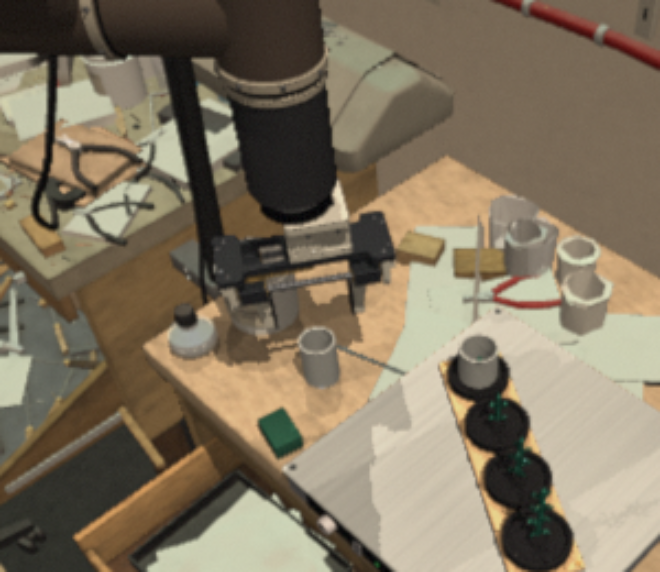

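View pics/top8.png

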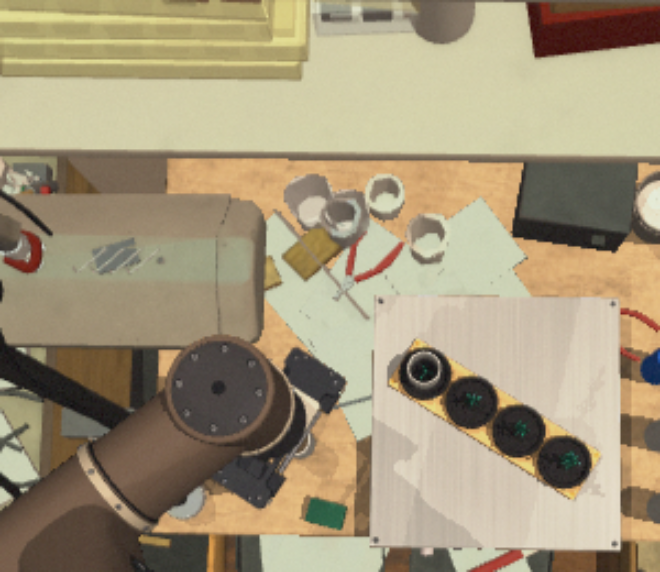

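```bash
python3 - <<'E'
from station import *
from h import *
from scipy.spatial import cKDTree
obs=[];arm=[]
for c in("scene","top"):
    f0=dict(np.load(c+"0.npz"));f=grab_frame(c)
    P0,o0=cloud(f0);P,o=cloud(f)
    obs.append(P0[o0&(P0[...,2]>.12)&(P0[...,0]>.35)&(P0[...,1]>.15)&(P0[...,1]<.6)])
    arm.append(P[o&(f0["range_z"]-f["range_z"]>.02)&(P[...,2]>.1)&(P[...,0]>.15)&(P[...,1]>.1)])
O=np.vstack(obs);A=np.vstack(arm)
T=cKDTree(O)
for dz in(0,-.02,-.04,-.06,-.08):
    d,i=T.query(A+[0,0,dz]);k=np.argsort(d)[:400:80]
    print(dz,[(np.round(d[j],3),np.round(A[j]+[0,0,dz],3).tolist(),np.round(O[i[j]],3).tolist()) for j in k[:3]])
print(A.min(0),A.max(0))
E
```

```text
0 [(np.float64(0.03), [0.43, 0.394, 0.499], [0.454, 0.409, 0.489]), (np.float64(0.046), [0.624, 0.18, 0.215], [0.636, 0.213, 0.245]), (np.float64(0.05), [0.418, 0.386, 0.521], [0.46, 0.411, 0.507])]
-0.02 [(np.float64(0.025), [0.43, 0.394, 0.479], [0.451, 0.409, 0.478]), (np.float64(0.042), [0.418, 0.391, 0.499], [0.454, 0.409, 0.489]), (np.float64(0.048), [0.454, 0.357, 0.489], [0.458, 0.405, 0.493])]
-0.04 [(np.float64(0.021), [0.43, 0.394, 0.459], [0.445, 0.409, 0.455]), (np.float64(0.038), [0.43, 0.376, 0.479], [0.453, 0.406, 0.476]), (np.float64(0.045), [0.43, 0.369, 0.486], [0.453, 0.406, 0.476])]
-0.06 [(np.float64(0.016), [0.43, 0.394, 0.439], [0.442, 0.405, 0.44]), (np.float64(0.034), [0.438, 0.374, 0.455], [0.446, 0.405, 0.443]), (np.float64(0.042), [0.406, 0.397, 0.465], [0.445, 0.409, 0.455])]
-0.08 [(np.float64(0.012), [0.424, 0.402, 0.419], [0.433, 0.41, 0.42]), (np.float64(0.03), [0.416, 0.39, 0.441], [0.439, 0.407, 0.434]), (np.float64(0.037), [0.44, 0.368, 0.435], [0.442, 0.405, 0.44])]
[0.20631968 0.10031561 0.10524883] [0.63417217 0.41733392 0.76912248]
```

step_arm --pt "1.5 0 0.2 0 0" --pt "3 0 0.2 0 0" --pt "4.5 0 0.2 0 0" --pt "6 0 0.2 0 0" --pt "7.2 0 0.2 0 0" --pt "7.2 0 0.2 0 0.3" --pt "7.2 0 0.2 0 0.6" --pt "7.2 0 0.2 0 1" --pt "7.2 0 0.2 0 1" --pt "7.2 0 0.2 0 1"

```text
t: 11.9
eef_pos: [0.5342, 0.1928, 0.0525]
ee_rot: [-1.962, 1.569, 0.624]
force: [-0.7, -0.5, 0.5]
width: 0.0602
```

step_arm --pt "0 0 0 0 1" --pt "0 0 0 0 1" --pt "0 0 0 0 1" --pt "0 0 0 0 1" --pt "0 0 0 0 1" --pt "0 0 0 0 1" --pt "0 0 0 0 1" --pt "0 0 0 0 1" --pt "0 0 0 0 1" --pt "0 0 0 0 1"

```text
t: 12.73
eef_pos: [0.5339, 0.1928, 0.0521]
ee_rot: [-2.156, 1.57, 0.43]
force: [-0.7, -0.2, 6.4]
width: 0.0462
```

```bash
python3 - <<'E'
from h import *
plan([.589,-.054,.22],-32)
plan([.45,.02,.22],-32)
E
```

```text
t 12.73 pos [0.5339 0.1928 0.0521] R0 [ 0.001  0.    -1.   ] jaw 148.2  d(cm) [-16.8   18.06 -17.7 ] |d| rows 7.3 roll 0.2 F [-0.7 -0.2  6.4] w 0.0462 q [ 0.69  0.38 -0.46  0.   -0.73 -1.25]
t 12.73 pos [0.5339 0.1928 0.0521] R0 [ 0.001  0.    -1.   ] jaw 148.2  d(cm) [-16.8   19.1   -1.98] |d| rows 6.1 roll 0.2 F [-0.7 -0.2  6.4] w 0.0462 q [ 0.69  0.38 -0.46  0.   -0.73 -1.25]
```

step_arm --pt "-1 0 0 0 1" --pt "-4 0 0 0 1" --pt "-8 0.5 -0.5 0 1" --pt "-12 2.5 -2.5 0 1" --pt "-14.3 5 -5 0 1" --pt "-14.3 7.7 -7.6 0 1" --pt "-14.3 10.4 -10.2 0 1" --pt "-14.3 13.1 -12.8 0 1" --pt "-14.3 15.8 -15.4 0 1" --pt "-14.3 18 -17.7 0 1"

```text
t: 13.57
eef_pos: [0.5887, -0.056, 0.1951]
ee_rot: [-0.067, 1.571, 2.518]
force: [0.5, 0.5, -1.2]
width: 0.0461
```

```bash
python3 - <<'E'
from station import *
from h import *
plan([.589,-.054,.120],-32)
f=grab_frame("scene")
cv2.imwrite("pics/s9.png",cv2.resize(f["pixels"][60:260,180:380,::-1],(0,0),fx=3,fy=3,interpolation=cv2.INTER_CUBIC))
E
```

```text
t 13.57 pos [ 0.5887 -0.056   0.1951] R0 [-0.  0. -1.] jaw 148.1  d(cm) [ 7.51 -0.19  0.08] |d| rows 1.8 roll 0.1 F [ 0.5  0.5 -1.2] w 0.0461 q [ 0.24  0.26 -0.25 -0.   -1.07 -0.79]
```

View pics/s9.png

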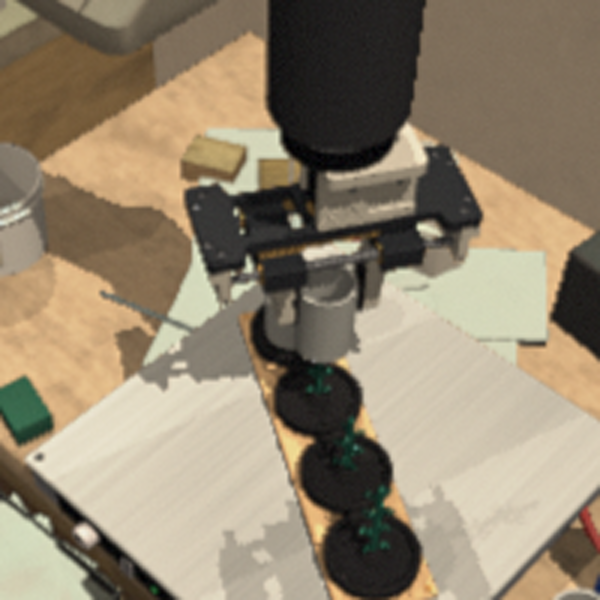

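step_arm --pt "1.5 -0.2 0.1 0 1" --pt "3.5 -0.2 0.1 0 1" --pt "5.5 -0.2 0.1 0 1" --pt "6.8 -0.2 0.1 0 1" --pt "7.3 -0.2 0.1 0 1" --pt "7.5 -0.2 0.1 0 1" --pt "7.6 -0.2 0.1 0 1" --pt "7.7 -0.2 0.1 0 1" --pt "7.8 -0.2 0.1 0 1" --pt "7.8 -0.2 0.1 0 1"

```text
t: 14.45
eef_pos: [0.5896, -0.0515, 0.119]
ee_rot: [-2.666, 1.569, -0.079]
force: [-6.0, 1.2, 11.3]
width: 0.0462
```

```bash
python3 - <<'E'
from station import *
from h import *
plan([.589,-.054,.117],-32)
f=grab_frame("scene")
cv2.imwrite("pics/s10.png",cv2.resize(f["pixels"][110:230,220:360,::-1],(0,0),fx=5,fy=5,interpolation=cv2.INTER_CUBIC))
E
```

```text
t 14.45 pos [ 0.5896 -0.0515  0.119 ] R0 [ 0.002 -0.    -1.   ] jaw 148.2  d(cm) [ 0.2   0.25 -0.08] |d| rows 0.1 roll 0.2 F [-6.   1.2 11.3] w 0.0462 q [ 0.24  0.33 -0.34  0.   -0.9  -0.8 ]
```

View pics/s10.png

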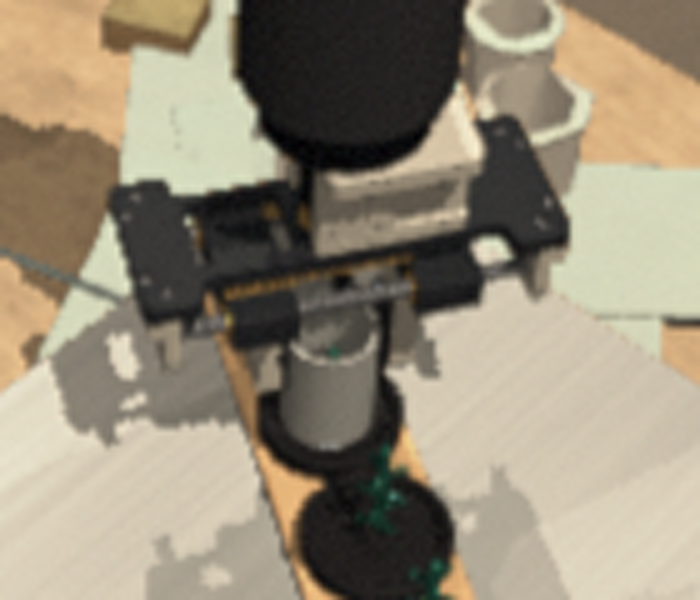

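step_arm --pt "-0.2 0 0 0 1" --pt "-0.4 0.1 0 0 1" --pt "-0.4 0.25 -0.1 0 1" --pt "-0.4 0.25 -0.1 0 1" --pt "-0.2 0.25 -0.1 0 1" --pt "-0.1 0.25 -0.1 0 1" --pt "-0.05 0.25 -0.1 0 1" --pt "0 0.25 -0.1 0 1" --pt "0 0.25 -0.1 0 1" --pt "0 0.25 -0.1 0 1"

```text
t: 15.33
eef_pos: [0.5893, -0.0542, 0.1189]
ee_rot: [-2.865, 1.569, -0.279]
force: [-7.1, 1.8, 19.1]
width: 0.0462
```

```bash
python3 - <<'E'
from station import *
from h import *
for i in range(2):
    plan([.589,-.054,.117],-32)
f=grab_frame("scene");P,ok=cloud(f)
m=ok&(np.hypot(P[...,0]-.59,P[...,1]+.053)<.026)&(P[...,2]>.11)&(P[...,2]<.145)
z=P[m][:,2];print(len(z),np.percentile(z,[50,80,90,97]))
E
```

```text
t 15.33 pos [ 0.5893 -0.0542  0.1189] R0 [ 0.002 -0.    -1.   ] jaw 148.2  d(cm) [ 0.19 -0.    0.04] |d| rows 0.0 roll 0.2 F [-7.1  1.8 19.1] w 0.0462 q [ 0.24  0.33 -0.34  0.   -0.9  -0.79]
t 15.33 pos [ 0.5893 -0.0542  0.1189] R0 [ 0.002 -0.    -1.   ] jaw 148.2  d(cm) [ 0.19 -0.    0.04] |d| rows 0.0 roll 0.2 F [-7.1  1.8 19.1] w 0.0462 q [ 0.24  0.33 -0.34  0.   -0.9  -0.79]
187 [0.12254746 0.13165363 0.13309764 0.13675036]
```

step_arm --pt "-0.1 0 0 0 1" --pt "-0.2 0 0 0 1" --pt "-0.2 0 0 0 0.4" --pt "-0.2 0 0 0 0.2" --pt "-0.2 0 0 0 0" --pt "-0.2 0 0 0 0" --pt "-0.2 0 0 0 0" --pt "-0.2 0 0 0 0" --pt "-2.5 0 0 0 0" --pt "-6 0 0 0 0"

```text
t: 16.22
eef_pos: [0.5865, -0.0543, 0.1736]
ee_rot: [0.671, 1.563, -3.027]
force: [0.9, 0.3, -0.4]
width: 0.0871
```

```bash
python3 - <<'E'
from station import *
from h import *
plan([.4475,-.333,.20],-32)
f=grab_frame("scene");P,ok=cloud(f)
cv2.imwrite("pics/s11.png",cv2.resize(f["pixels"][110:230,220:360,::-1],(0,0),fx=5,fy=5,interpolation=cv2.INTER_CUBIC))
m=ok&(np.hypot(P[...,0]-.59,P[...,1]+.053)<.026)&(P[...,2]>.11)&(P[...,2]<.145)
z=P[m][:,2];print(len(z),np.percentile(z,[50,80,90,97]))
E
```

```text
t 16.22 pos [ 0.5865 -0.0543  0.1736] R0 [-0.008 -0.001 -1.   ] jaw 148.1  d(cm) [-2.52 31.02 -2.89] |d| rows 7.5 roll 0.1 F [ 0.9  0.3 -0.4] w 0.0871 q [ 0.24  0.28 -0.27 -0.   -1.03 -0.79]
246 [0.12324074 0.13137895 0.13280654 0.13358456]
```

View pics/s11.png

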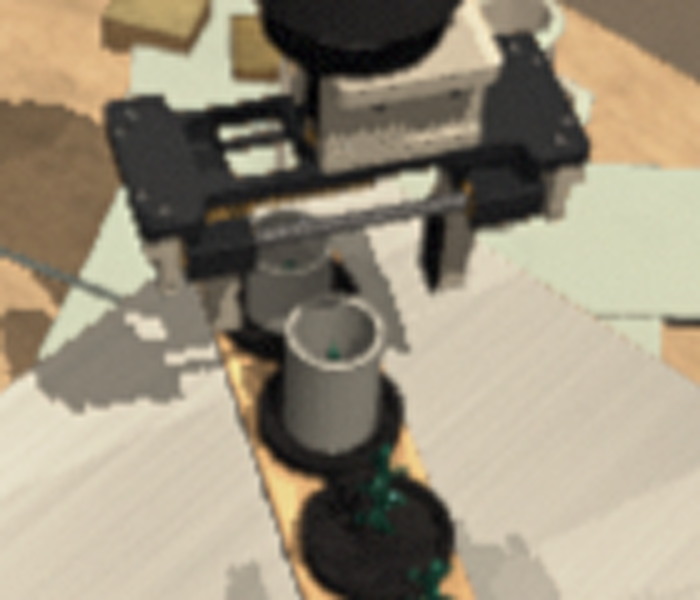

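step_arm --pt "-2.5 1 0 0 0" --pt "-2.5 4.5 -0.3 0 0" --pt "-2.5 8.5 -0.7 0 0" --pt "-2.5 12.5 -1 0 0" --pt "-2.5 16.5 -1.4 0 0" --pt "-2.5 20.5 -1.8 0 0" --pt "-2.5 24.5 -2.2 0 0" --pt "-2.5 28.2 -2.6 0 0" --pt "-2.5 31 -2.9 0 0" --pt "-2.5 31 -2.9 0 0"

```text
t: 17.1
eef_pos: [0.4478, -0.3363, 0.2015]
ee_rot: [1.495, 1.57, -2.206]
force: [-0.5, 0.4, 0.7]
width: 0.0875
```

```bash
python3 - <<'E'
from station import *
from h import *
plan([.4475,-.333,.07],-32)
f=grab_frame("scene")
cv2.imwrite("pics/s12.png",cv2.resize(f["pixels"][130:384,200:512,::-1],(0,0),fx=2.3,fy=2.3,interpolation=cv2.INTER_CUBIC))
E
```

```text
t 17.10 pos [ 0.4478 -0.3363  0.2015] R0 [-0. -0. -1.] jaw 148.0  d(cm) [13.15 -0.27  0.2 ] |d| rows 3.2 roll -0.0 F [-0.5  0.4  0.7] w 0.0875 q [-0.29  0.2  -0.31  0.   -1.06 -0.27]
```

View pics/s12.png

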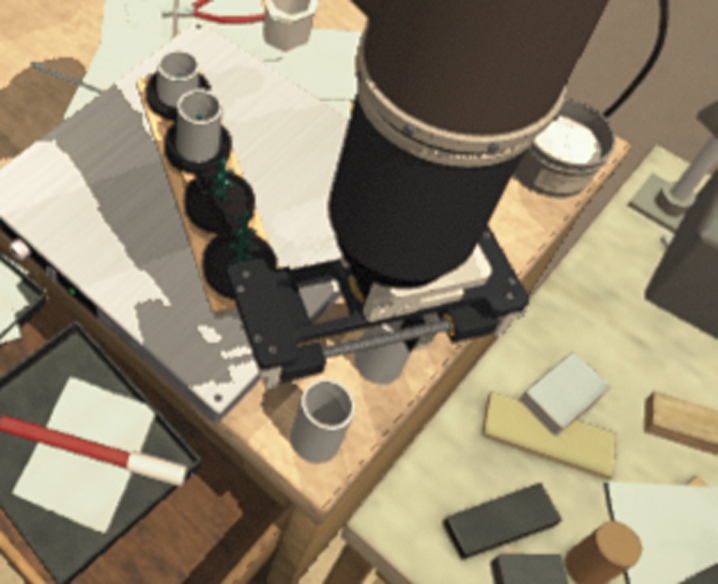

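step_arm --pt "3 -0.25 0.2 0 0" --pt "6 -0.25 0.2 0 0" --pt "9 -0.25 0.2 0 0" --pt "11.5 -0.25 0.2 0 0" --pt "13.1 -0.25 0.2 0 0" --pt "13.1 -0.25 0.2 0 0" --pt "13.1 -0.25 0.2 0 0.6" --pt "13.1 -0.25 0.2 0 1" --pt "13.1 -0.25 0.2 0 1" --pt "13.1 -0.25 0.2 0 1"

```text
t: 17.98
eef_pos: [0.4506, -0.3298, 0.072]
ee_rot: [-2.914, 1.568, -0.328]
force: [-0.3, -0.6, -0.2]
width: 0.0663
```

step_arm --pt "0 0 0 0 1" --pt "0 0 0 0 1" --pt "0 0 0 0 1" --pt "0 0 0 0 1" --pt "0 0 0 0 1" --pt "0 0 0 0 1" --pt "0 0 0 0 1" --pt "0 0 0 0 1" --pt "0 0 0 0 1" --pt "0 0 0 0 1"

```text
t: 18.82
eef_pos: [0.4498, -0.3297, 0.0709]
ee_rot: [3.006, 1.57, -0.691]
force: [0.0, 1.0, 5.5]
width: 0.0447
```

```bash
python3 - <<'E'
from h import *
plan([.549,-.1185,.26],-32)
E
```

```text
t 18.82 pos [ 0.4498 -0.3297  0.0709] R0 [ 0. -0. -1.] jaw 148.2  d(cm) [-18.91 -23.18   2.7 ] |d| rows 7.2 roll 0.2 F [0.  1.  5.5] w 0.0447 q [-0.28  0.34 -0.46  0.   -0.77 -0.27]
```

step_arm --pt "-1 0 0 0 1" --pt "-5 0 0 0 1" --pt "-9 0 0 0 1" --pt "-13 -0.5 0 0 1" --pt "-16.8 -2 0.3 0 1" --pt "-18.4 -5.5 0.6 0 1" --pt "-18.4 -9.5 1 0 1" --pt "-18.4 -13.5 1.5 0 1" --pt "-18.4 -17.5 2 0 1" --pt "-18.4 -21 2.4 0 1"

```text
t: 19.65
eef_pos: [0.5401, -0.1363, 0.2551]
ee_rot: [-1.518, 1.57, 1.068]
force: [1.4, -1.1, -2.2]
width: 0.0447
```

```bash
cat > fl.py <<'E'
from station import *
from h import *
import sys
from scipy.optimize import least_squares
# fit held flask centre from side points: args zlo zhi
zl,zh=map(float,sys.argv[1:3])
s=get_state();p=s["eef_pos"];f=grab_frame("scene");P,ok=cloud(f)
px=f["pixels"].astype(int)
m=ok&(np.hypot(P[...,0]-p[0],P[...,1]-p[1])<.033)&(P[...,2]>zl)&(P[...,2]<zh)&(px.max(-1)-px.min(-1)<30)&(px.sum(-1)>150)
Q=P[m]
r=least_squares(lambda c:np.hypot(Q[:,0]-c[0],Q[:,1]-c[1])-.023,p[:2]+[.005,.005],loss="soft_l1",f_scale=.001)
print("flask",len(Q),np.round(r.x,4),np.std(r.fun),"tcp",np.round(p,4),"off",np.round(r.x-p[:2],4))
if len(sys.argv)>3:
    u,v=proj(f,np.array([p-[0,0,.06]]))[0].astype(int)
    u=np.clip(u,75,512-75);v=np.clip(v,60,384-60)
    cv2.imwrite(sys.argv[3],cv2.resize(f["pixels"][v-60:v+60,u-75:u+75,::-1],(0,0),fx=5,fy=5,interpolation=cv2.INTER_CUBIC))
E
python3 fl.py .175 .225 pics/s13.png; python3 - <<'E'
from h import *
plan([.549,-.1185,.14],-32)
E
```

```text
flask 262 [ 0.5377 -0.1402] 0.0008704153195944034 tcp [ 0.5401 -0.1363  0.2551] off [-0.0024 -0.0038]
t 19.70 pos [ 0.5427 -0.1325  0.2548] R0 [ 0.001  0.001 -1.   ] jaw 148.3  d(cm) [11.48 -1.5   0.21] |d| rows 2.8 roll 0.3 F [ 2.8  2.8 -1.6] w 0.0447 q [ 0.11  0.16 -0.23 -0.   -1.18 -0.66]
```

View pics/s13.png

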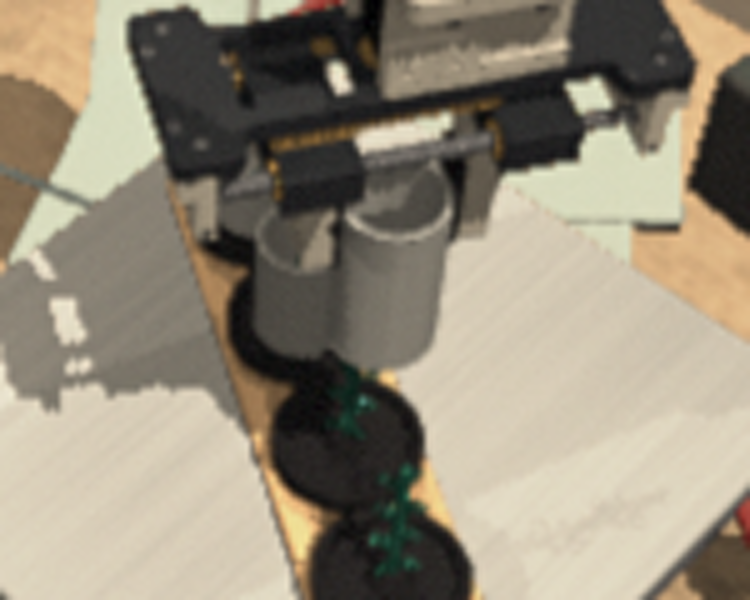

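step_arm --pt "0 -2.5 0.3 0 1" --pt "0 -2.5 0.3 0 1" --pt "2 -2.5 0.3 0 1" --pt "4 -2.5 0.3 0 1" --pt "6 -2.5 0.3 0 1" --pt "8 -2.5 0.3 0 1" --pt "9 -2.5 0.3 0 1" --pt "9.5 -2.5 0.3 0 1" --pt "9.5 -2.5 0.3 0 1" --pt "9.5 -2.5 0.3 0 1"

```text
t: 20.53
eef_pos: [0.551, -0.116, 0.1603]
ee_rot: [-2.949, 1.57, -0.363]
force: [-0.4, -0.3, -1.9]
width: 0.0452
```

```bash
python3 fl.py .09 .13 pics/s14.png; python3 - <<'E'
from h import *
plan([.5505,-.1155,.137],-32)
E
```

```text
flask 202 [ 0.5485 -0.1201] 0.0010711341587266612 tcp [ 0.551  -0.116   0.1603] off [-0.0025 -0.0041]
t 20.58 pos [ 0.5513 -0.1159  0.1607] R0 [ 0.002 -0.    -1.   ] jaw 148.2  d(cm) [2.37 0.01 0.09] |d| rows 0.6 roll 0.2 F [-0.2  0.4 -0.9] w 0.045 q [ 0.14  0.24 -0.35  0.   -0.97 -0.7 ]
```

View pics/s14.png

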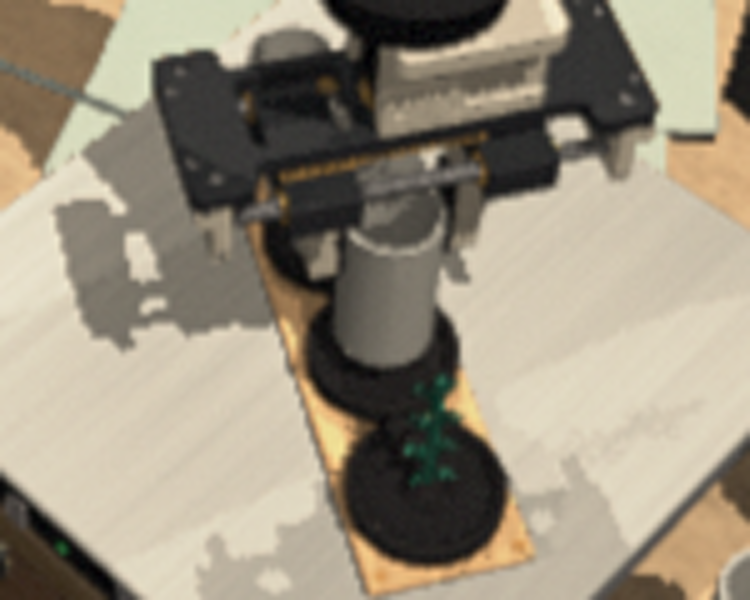

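step_arm --pt "0.7 -0.1 0.1 0 1" --pt "1.3 -0.1 0.1 0 1" --pt "1.7 -0.1 0.1 0 1" --pt "1.9 -0.1 0.1 0 1" --pt "2.05 -0.1 0.1 0 1" --pt "2.15 -0.1 0.1 0 1" --pt "2.25 -0.1 0.1 0 1" --pt "2.35 -0.1 0.1 0 1" --pt "2.4 -0.1 0.1 0 1" --pt "2.4 -0.1 0.1 0 1"

```text
t: 21.42
eef_pos: [0.5505, -0.1145, 0.1377]
ee_rot: [-3.072, 1.57, -0.486]
force: [-5.9, 2.3, 14.4]
width: 0.0446
```

step_arm --pt "-0.1 0 0 0 1" --pt "-0.15 0 0 0 1" --pt "-0.15 0 0 0 0.4" --pt "-0.15 0 0 0 0.2" --pt "-0.15 0 0 0 0" --pt "-0.15 0 0 0 0" --pt "-0.15 0 0 0 0" --pt "-0.15 0 0 0 0" --pt "-2.5 0 0 0 0" --pt "-6 0 0 0 0"

```text
t: 22.25
eef_pos: [0.548, -0.1143, 0.1928]
ee_rot: [0.567, 1.563, -3.13]
force: [0.6, 0.1, 0.8]
width: 0.087
```

```bash
python3 - <<'E'
from station import *
from h import *
f=grab_frame("scene");P,ok=cloud(f)
plan([.551,-.3305,.22],-32)
plan([.551,-.3305,.22],0)
cv2.imwrite("pics/s15.png",cv2.resize(f["pixels"][110:270,220:420,::-1],(0,0),fx=4,fy=4,interpolation=cv2.INTER_CUBIC))
m=ok&(np.hypot(P[...,0]-.549,P[...,1]+.1185)<.028)&(P[...,2]>.13)&(P[...,2]<.16)
z=P[m][:,2];print(len(z),np.percentile(z,[50,80,90,97]))
E
```

```text
t 22.30 pos [ 0.5526 -0.1149  0.2025] R0 [ 0.006 -0.002 -1.   ] jaw 148.2  d(cm) [ -1.72  18.41 -11.22] |d| rows 5.2 roll 0.2 F [ 4.2 -0.3  8.6] w 0.0871 q [ 0.14  0.21 -0.3   0.   -1.06 -0.7 ]
t 22.30 pos [ 0.5526 -0.1149  0.2025] R0 [ 0.006 -0.002 -1.   ] jaw 148.2  d(cm) [ -1.72  18.41 -11.22] |d| rows 5.2 roll -31.8 F [ 4.2 -0.3  8.6] w 0.0871 q [ 0.14  0.21 -0.3   0.   -1.06 -0.7 ]
297 [0.14402514 0.15145727 0.15259592 0.1539244 ]
```

View pics/s15.png

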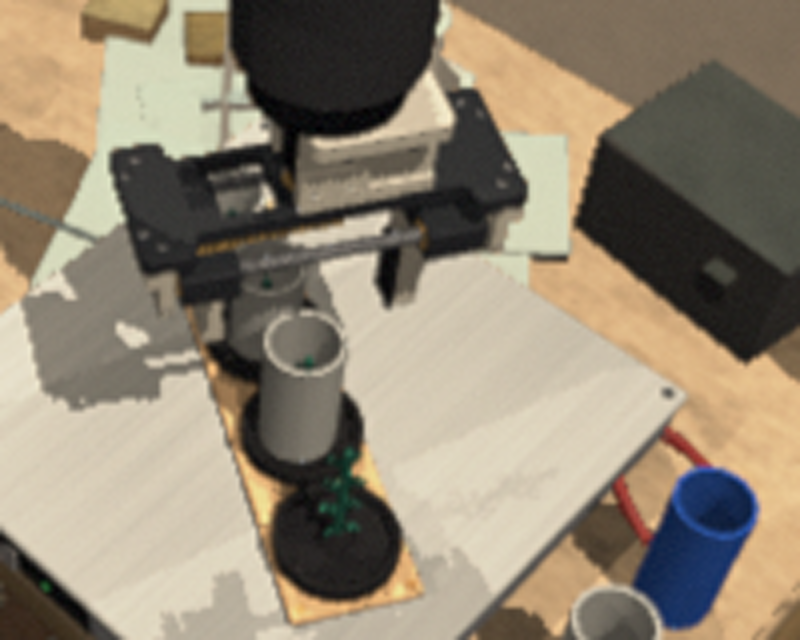

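step_arm --pt "-1.7 2 -1.2 0 0" --pt "-1.7 5 -3 0 0" --pt "-1.7 8.5 -5.2 0 0" --pt "-1.7 12 -7.3 0 0" --pt "-1.7 15 -9.2 0 0" --pt "-1.7 17.4 -10.6 0 0" --pt "-1.7 18.4 -11.2 0 0" --pt "0 18.4 -11.2 0 0" --pt "3 18.4 -11.2 0 0" --pt "3 18.4 -11.2 0 0"

```text
t: 23.13
eef_pos: [0.5456, -0.3286, 0.1602]
ee_rot: [0.062, 1.563, 2.647]
force: [-1.8, 1.3, -1.8]
width: 0.0877
```

```bash
python3 - <<'E'
from station import *
from h import *
f=grab_frame("scene")
plan([.551,-.3305,.09],-32)
cv2.imwrite("pics/s16.png",cv2.resize(f["pixels"][130:330,260:460,::-1],(0,0),fx=3,fy=3,interpolation=cv2.INTER_CUBIC))
E
```

```text
t 23.18 pos [ 0.5465 -0.329   0.1628] R0 [-0.006  0.002 -1.   ] jaw 148.1  d(cm) [ 7.28 -0.12 -0.5 ] |d| rows 1.7 roll 0.1 F [-0.5  0.   0.6] w 0.0874 q [-0.24  0.36 -0.18 -0.   -1.04 -0.32]
```

View pics/s16.png

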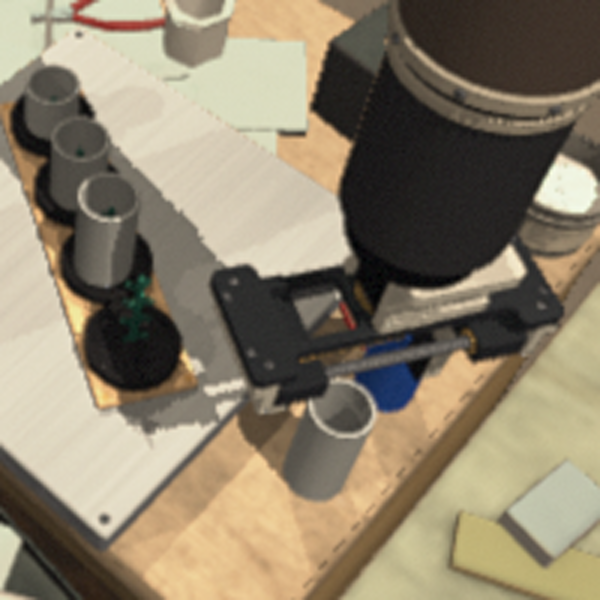

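step_arm --pt "0 -0.1 -0.3 0 0" --pt "1.5 -0.1 -0.3 0 0" --pt "3 -0.1 -0.3 0 0" --pt "4.5 -0.1 -0.3 0 0" --pt "6 -0.1 -0.3 0 0" --pt "7 -0.1 -0.3 0 0" --pt "7.2 -0.1 -0.3 0 0" --pt "7.2 -0.1 -0.3 0 0" --pt "7.2 -0.1 -0.3 0 0" --pt "7.2 -0.1 -0.3 0 0"

```text
t: 24.02
eef_pos: [0.5523, -0.3307, 0.095]
ee_rot: [-2.977, 1.569, -0.39]
force: [0.4, -0.6, -0.2]
width: 0.0881
```

```bash
python3 - <<'E'
from station import *
from h import *
f=grab_frame("scene")
plan([.551,-.3305,.09],-32)
cv2.imwrite("pics/s17.png",cv2.resize(f["pixels"][180:330,300:450,::-1],(0,0),fx=4,fy=4,interpolation=cv2.INTER_CUBIC))
E
```

```text
t 24.07 pos [ 0.5522 -0.3307  0.0948] R0 [ 0.002 -0.001 -1.   ] jaw 148.2  d(cm) [0.48 0.05 0.11] |d| rows 0.1 roll 0.2 F [0.1 0.1 0.8] w 0.0876 q [-0.24  0.43 -0.24  0.   -0.89 -0.32]
```

View pics/s17.png

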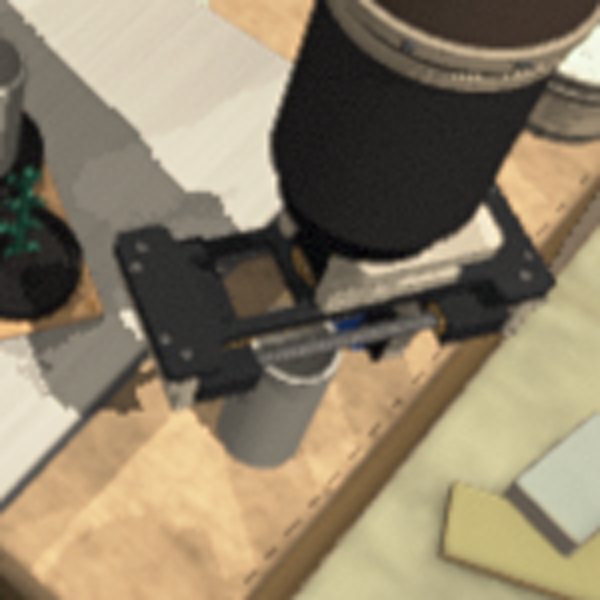

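The grey tall flask is between the jaws (crop 270,400); the blue one stays behind. Down 6 mm and close.

step_arm --pt "0.3 0.05 0.1 0 0" --pt "0.6 0.05 0.1 0 0" --pt "0.6 0.05 0.1 0 0.5" --pt "0.6 0.05 0.1 0 1" --pt "0.6 0.05 0.1 0 1" --pt "0.6 0.05 0.1 0 1" --pt "0.6 0.05 0.1 0 1" --pt "0.6 0.05 0.1 0 1" --pt "0.6 0.05 0.1 0 1" --pt "0.6 0.05 0.1 0 1" --squeeze 25

```text
t: 24.9
eef_pos: [0.5505, -0.3304, 0.0876]
ee_rot: [-2.938, 1.571, -0.352]
force: [0.6, 0.3, -0.4]
width: 0.0453
```

step_arm --pt "0 0 0 0 1" --pt "0 0 0 0 1" --pt "0 0 0 0 1" --pt "0 0 0 0 1" --pt "0 0 0 0 1" --pt "0 0 0 0 1" --pt "0 0 0 0 1" --pt "0 0 0 0 1" --pt "0 0 0 0 1" --pt "0 0 0 0 1"

```text
t: 25.73
eef_pos: [0.5504, -0.3304, 0.0876]
ee_rot: [-2.949, 1.571, -0.363]
force: [1.7, -0.3, 0.3]
width: 0.0455
```

```bash
python3 - <<'E'
from h import *
plan([.509,-.183,.28],-32)
E
```

```text
t 25.73 pos [ 0.5504 -0.3304  0.0876] R0 [ 0. -0. -1.] jaw 148.2  d(cm) [-19.24 -10.34  11.29] |d| rows 5.9 roll 0.2 F [ 1.7 -0.3  0.3] w 0.0455 q [-0.24  0.44 -0.25  0.   -0.88 -0.32]
```

step_arm --pt "-1 0 0 0 1" --pt "-5 0 0 0 1" --pt "-9 0 0 0 1" --pt "-13 0 0 0 1" --pt "-17 0 0 0 1" --pt "-19.2 -1.5 1.6 0 1" --pt "-19.2 -4.2 4.6 0 1" --pt "-19.2 -7 7.6 0 1" --pt "-19.2 -9.3 10.2 0 1" --pt "-19.2 -10.3 11.3 0 1"

```text
t: 26.57
eef_pos: [0.5065, -0.1804, 0.2804]
ee_rot: [-1.106, 1.57, 1.481]
force: [0.9, 0.5, -2.6]
width: 0.0454
```

```bash
python3 fl.py .195 .245 pics/s18.png; python3 - <<'E'
from h import *
plan([.509,-.183,.175],-32)
E
```

```text
flask 347 [ 0.507  -0.1803] 0.0006356210657421681 tcp [ 0.5065 -0.1804  0.2804] off [0.0004 0.0001]
t 26.62 pos [ 0.5065 -0.1796  0.2806] R0 [ 0.001  0.002 -1.   ] jaw 148.3  d(cm) [10.56  0.18 -0.4 ] |d| rows 2.5 roll 0.3 F [-1.9  0.7 -4.2] w 0.0454 q [ 0.02  0.11 -0.23 -0.   -1.23 -0.58]
```

View pics/s18.png

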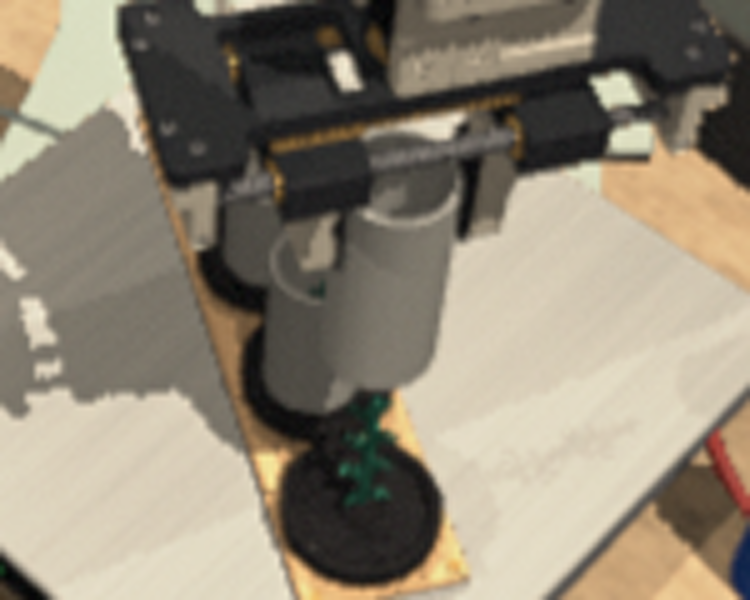

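step_arm --pt "0 0.2 -0.3 0 1" --pt "0 0.2 -0.3 0 1" --pt "2 0.2 -0.3 0 1" --pt "4 0.2 -0.3 0 1" --pt "6 0.2 -0.3 0 1" --pt "8 0.2 -0.3 0 1" --pt "10 0.2 -0.3 0 1" --pt "10.5 0.2 -0.3 0 1" --pt "10.5 0.2 -0.3 0 1" --pt "10.5 0.2 -0.3 0 1"

```text
t: 27.45
eef_pos: [0.5106, -0.1873, 0.175]
ee_rot: [1.579, 1.57, -2.119]
force: [0.2, 0.2, -1.3]
width: 0.0454
```

```bash
python3 fl.py .1 .145 pics/s19.png; python3 - <<'E'
from h import *
plan([.509,-.183,.1543],-32)
E
```

```text
flask 256 [ 0.5108 -0.1875] 0.0011016306462411118 tcp [ 0.5106 -0.1873  0.175 ] off [ 0.0002 -0.0002]
t 27.50 pos [ 0.5109 -0.1871  0.1757] R0 [ 0.001 -0.001 -1.   ] jaw 148.2  d(cm) [ 2.13 -0.25  0.39] |d| rows 0.5 roll 0.2 F [ 0.   1.2 -1.9] w 0.0453 q [ 0.01  0.2  -0.37  0.   -1.   -0.57]
```

View pics/s19.png

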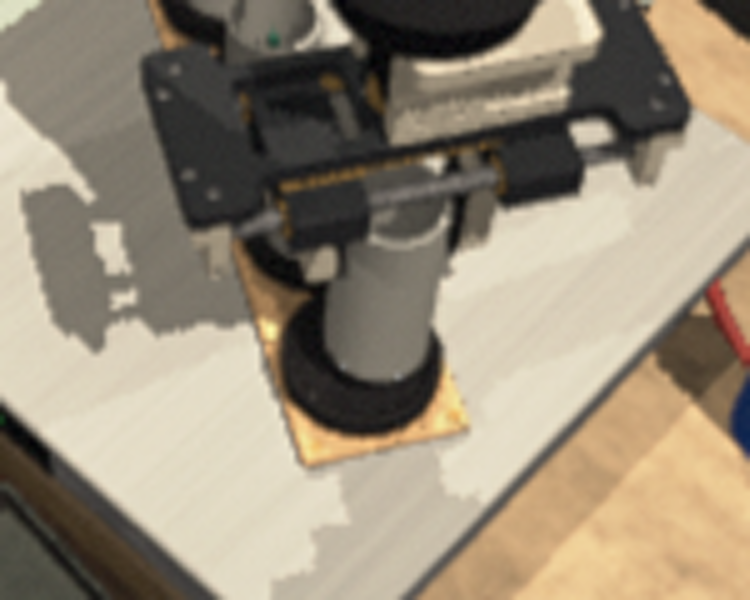

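step_arm --pt "0 -0.25 0.4 0 1" --pt "0 -0.25 0.4 0 1" --pt "0.6 -0.25 0.4 0 1" --pt "1.2 -0.25 0.4 0 1" --pt "1.6 -0.25 0.4 0 1" --pt "1.8 -0.25 0.4 0 1" --pt "1.95 -0.25 0.4 0 1" --pt "2.05 -0.25 0.4 0 1" --pt "2.15 -0.25 0.4 0 1" --pt "2.2 -0.25 0.4 0 1"

```text
t: 28.33
eef_pos: [0.5083, -0.1826, 0.1541]
ee_rot: [2.62, 1.57, -1.076]
force: [-5.1, 3.2, 15.9]
width: 0.0455
```

```bash
python3 fl.py .085 .13 pics/s20.png; python3 - <<'E'
from h import *
plan([.509,-.183,.1543],-32)
E
```

```text
flask 246 [ 0.5082 -0.1825] 0.0010280074312110307 tcp [ 0.5083 -0.1826  0.1541] off [-0.0001  0.0001]
t 28.38 pos [ 0.5083 -0.1826  0.1542] R0 [ 0.001 -0.001 -1.   ] jaw 148.2  d(cm) [-0.01 -0.   -0.08] |d| rows 0.0 roll 0.2 F [-4.8  1.7 12.5] w 0.0456 q [ 0.02  0.22 -0.41  0.   -0.94 -0.57]
```

View pics/s20.png

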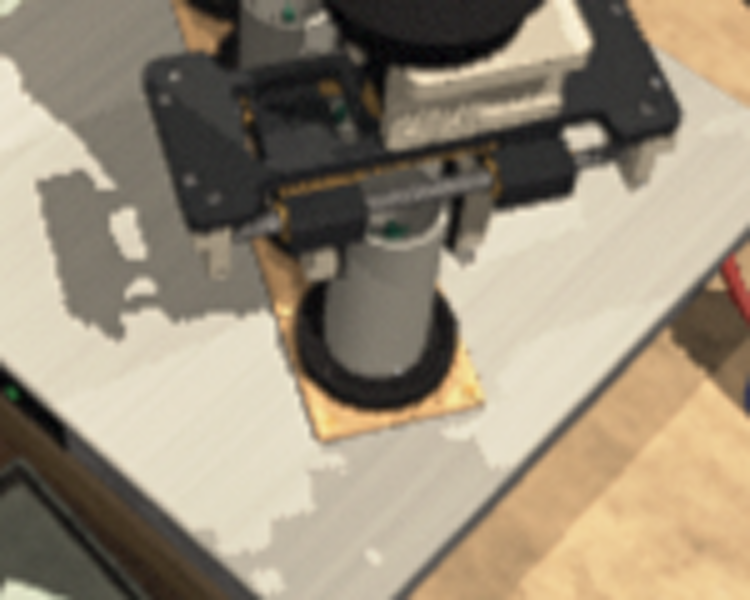

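Contact at the expected height (0.154), well inside the rim. Relieve, open, lift.

step_arm --pt "-0.1 0 0 0 1" --pt "-0.15 0 0 0 1" --pt "-0.15 0 0 0 0.4" --pt "-0.15 0 0 0 0.2" --pt "-0.15 0 0 0 0" --pt "-0.15 0 0 0 0" --pt "-0.15 0 0 0 0" --pt "-0.15 0 0 0 0" --pt "-2.5 0 0 0 0" --pt "-6 0 0 0 0"

```text
t: 29.22
eef_pos: [0.5059, -0.182, 0.21]
ee_rot: [0.44, 1.564, 3.026]
force: [0.7, -0.3, 0.1]
width: 0.0866
```

step_arm --pt "-2 0 0 0 0" --pt "-4 0 0 0 0" --pt "-4 4 0 0 0" --pt "-4 8 0 0 0" --pt "-4 12 0 0 0" --pt "-4 15 0 0 0" --pt "-4 17 0 0 0" --pt "-4 18 0 0 0" --pt "-4 18 0 0 0" --pt "-4 18 0 0 0"

```text
t: 30.05
eef_pos: [0.4131, -0.3354, 0.2525]
ee_rot: [-0.89, 1.571, 1.694]
force: [0.2, -0.4, 0.9]
width: 0.0876
```

```bash
python3 - <<'E'
from station import *
from h import *
from scipy.optimize import least_squares
B=dict(short=(.629,.0105,.045),low=(.589,-.054,.065),high=(.549,-.1185,.085),tall=(.509,-.183,.105))
for c in("scene","top"):
    f=grab_frame(c);P,ok=cloud(f)
    for n,(x,y,h) in B.items():
        zt=.066+h
        m=ok&(np.hypot(P[...,0]-x,P[...,1]-y)<.03)&(abs(P[...,2]-zt)<.006);Q=P[m]
        s=least_squares(lambda p:np.hypot(Q[:,0]-p[0],Q[:,1]-p[1])-.0215,[x,y],loss="soft_l1",f_scale=.002)
        A=np.c_[Q[:,:2],np.ones(len(Q))];k=np.linalg.lstsq(A,Q[:,2],rcond=None)[0]
        print(c,n,len(Q),"centre",np.round(s.x,4),"off",np.round(s.x-[x,y],4),"top z 90%",np.round(np.percentile(Q[:,2],90)-h,4))
    cv2.imwrite(f"pics/{c}21.png",cv2.resize(f["pixels"][80:300,100:400,::-1],(0,0),fx=2.6,fy=2.6,interpolation=cv2.INTER_CUBIC))
    for n in("wax_block","spirit_lamp"):
        d=masks_of(n,c)
        if d:
            Q=P[d[0]["mask"]&ok];print(c,n,round(d[0]["conf"],2),np.round(np.median(Q,0),3))
print(get_state()["t"],get_state()["eef_pos"])
E
```

```text
scene short 114 centre [0.6278 0.0109] off [-0.0012  0.0004] top z 90% 0.0687
scene low 122 centre [ 0.5868 -0.0562] off [-0.0022 -0.0022] top z 90% 0.0683
scene high 143 centre [ 0.5467 -0.1193] off [-0.0023 -0.0008] top z 90% 0.0689
scene tall 166 centre [ 0.5076 -0.1831] off [-0.0014 -0.0001] top z 90% 0.0685
scene wax_block 0.83 [0.429 0.142 0.023]
scene spirit_lamp 0.56 [0.446 0.342 0.029]
top short 50 centre [0.6292 0.013 ] off [0.0002 0.0025] top z 90% 0.0696
top low 50 centre [ 0.5884 -0.054 ] off [-0.0006 -0.    ] top z 90% 0.0696
top high 56 centre [ 0.5484 -0.1167] off [-0.0006  0.0018] top z 90% 0.0699Traceback (most recent call last):
  File "<stdin>", line 12, in <module>
    return _quantile_unchecked(
        a, q, axis, out, overwrite_input, method, keepdims, weights)
    return _ureduce(a,
                    func=_quantile_ureduce_func,
    ...<5 lines>...
                    overwrite_input=overwrite_input,
                    method=method)
    r = func(a, **kwargs)
    result = _quantile(arr,
                       quantiles=q,
    ...<2 lines>...
                       out=out,
                       weights=wgt)
    slices_having_nans = np.isnan(arr[-1, ...])
                                  ~~~^^^^^^^^^
IndexError: index -1 is out of bounds for axis 0 with size 0
```

View pics/scene21.png

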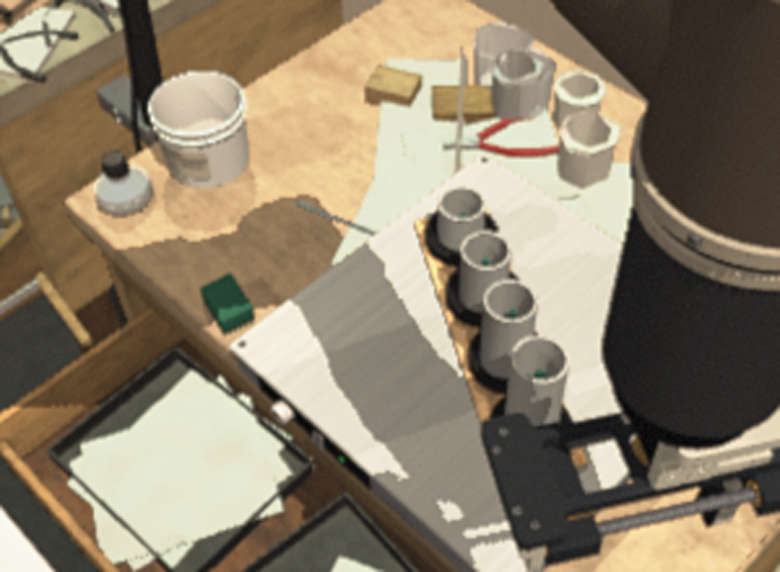

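```bash
python3 - <<'E'
from station import *
print(get_state()["force"],get_state()["t"]);print(job_done())
E
```

```text
[-0.04131819 -0.24493249 -0.12148912] 30.25
the job is handed in; nothing more can be done
None
```

All four flasks are standing over their trees in height order, the shortest over the shortest tree and so on up to the tallest over the tallest. I handed the job in at about 30 s with the gripper open and clear of everything.

**Last checks:** In the last scene picture, all four flask rims minus the flask heights give the same floor level (68–69 mm), so all four sit equally deep. Their centres are within about 3 mm of the base centres, and the rim clearance is 7 mm. The wax block and spirit lamp measure where they started, to within 1 mm. I did not use the blue look-alike.

**Checks that failed or disagreed:**
- **Top camera on the tall flask:** the arm covered it, so that check failed. It rests on the scene camera and the contact height.
- **Floor height:** by touch the floor came out at 65–67 mm, a few millimetres below the camera figure.
- **Short flask:** I first took the floor for the rim because I had not allowed for the plywood strip. I pressed it down to about 23 N, lifted it, then set it down again at about 12 N.
- **Other flasks:** these were set down at up to about 11–19 N, and none was dropped.

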